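# Open the analyser's service panel

### The arm

A 6-joint arm with a two-finger parallel gripper is mounted at the origin on the work surface. World frame = base frame: x ahead of the robot, y to its left, z up, the work surface at z = 0. Lengths are in m, angles in degrees, forces in N, time in s.
With the tool pointing down it reaches from about 0.375 to 0.9 m from the base axis. Payload 3.1 kg.
Tool frame: the origin (TCP) lies at the very end of the fingers, on their centre line; the grasp point (between the pads) lies 19 mm behind it; z points along the fingers, y is the line along which they close (so a half turn about z gives the same grasp; the last joint's range is limited). The gripper opens to 87 mm and grips with 3 to 60 N. Pads are 19 mm wide; open, the fingers measure 117 mm over their backs; the gripper's body (75 mm by 190 mm) begins 51 mm behind the grasp point.
Start: joints at [-84.253, 30.224, 82.088, -0, 67.689, -10.227], TCP at [0.172, -0.601, 0.223] pointing down, gripper open.
Joint ranges: [-176.69, 176.69], [-43.24, 126.21], [12.49, 139.97], [-82, 262], [0, 151.66], [-163.58, 163.58]. Speed limits (degrees/s): [159.86, 159.86, 180, 180, 180, 180].

### API

Orientations are given as a 3x3 rotation matrix whose columns are the frame's x, y, z axes.
In Python, from rig import bot, imaging gives the robot as it stands.
- The arm moves only by the tool drive_tool, never from a script. Its argument "deltas" is text: rows parted by semicolons, each of 5 numbers parted by spaces: the finger opening in mm, from 0 to 87, then the shift along the world's x, y, z in mm, then the turn about the world's z in rad. In form: jaw dx dy dz twist; .... A call has 1 to 12 rows; each row is the pose to reach, as a shift and turn from the pose commanded when the call began; what a row does not reach only later rows make up. A row lasts 1/10 s, in which the tool goes at most 50 mm and 8.59 degrees, less where a joint would pass 70% of its speed; a pose out of reach is approached as far as the arm can. A call with a gripper value outside its range is refused whole. The fingers move at their own pace and stop on an object; the grip force is fixed at half the most. Time passes only in rows, so rows that repeat a pose let the fingers close. It gives the time, the measured TCP pose, the force, the opening and the grip force at its end, in the units of the state.
- bot.read_state(): the state, without advancing time (a new reading comes with each control period).
- imaging.capture(name): name is "side" or "top" or "wrist"; returns the picture (480x640x3 uint8, red, green, blue); there is no depth.
- imaging.camera_model(name): a dict with "fx", "fy", "cx", "cy" (pixels), "T" (4x4, takes a point from camera to world coordinates). Camera axes: x right, y down, z forward; pixel columns grow to the right and rows downward; lengths in m; the calibration is good to about 2 mm. The wrist camera is an equidistant fisheye: a pixel r from the principal point sees the ray r / f radians off the axis. A picture is of the moment at which its call begins: read the wrist's pose just before it. camera_model takes no time and is no camera call; for the wrist camera it gives the pose at the moment of the call.
- bot.hand_in(): hands the job in; it is judged then, once.
The state is a dict: "time_s": time; "joint_positions": joint angles; "qvel": joint speeds; "tau": joint torques, N m; "position": TCP position; "tcp_rot": TCP orientation; "force": force on the tool from outside, world axes, zero at the start; "moment": the same for the moment, N m; "opening": opening from 0.0 (shut) to 1.0 (fully open); "grasp_force": force on a finger pad.
Only numpy, scipy, OpenCV 4.12 (cv2) and the standard library are available. Lean on these libraries where they do the work, as an engineer would, in place of code of your own. Each camera call takes 0.05 s, during which the arm holds its last target. There are 200 camera calls.

### The job

Take the big slotted screwdriver from its stand and use it, never the fingers, to turn both slotted latches on the instrument's sloping front a quarter turn counter-clockwise, so that their lobes come off the service panel. Then lift the panel off by its handle, without forcing it while a latch still holds it, and lay it flat, handle up, near the middle of the black rubber mat. Finish with the screwdriver standing back in its stand, both latches open, and the bottle, tube rack and jar left where they were.

Things in the scene. Friction and masses are not known exactly. Their poses are not given: they have to be found in the camera images.
- housing: Cream benchtop instrument, 260 wide, 152 high, 260 mm deep (x = -110 to +150), fixed to the bench (its place varies). Origin: at bench height; +x to its rear, away from the robot, +y to its left, z up. Its front face slopes at 30 degrees, rising from z = 60 at x = -110 to z = 152 at x = +50 mm; the outward normal leans 30 degrees from vertical towards -x. The jar stands on the flat top.
- seat (a point): Middle of the sloping face, under the middle of the seated panel: at x = -30, y = 0, z = 106 mm in the housing's frame. Axes as the housing's (not tilted).
- panel: Service panel, loose: flat beige plate 100 (x) x 150 (y) x 4 mm, about 180 g, lying on the 30-degree face over an opening, its lower edge by a 6 mm high ledge on the housing, held down by the two latch lobes. Origin: centre of its underside; x up the slope, y to the instrument's left, z outward (handle side).
- panel_handle (a point): Middle of the panel's black bow-handle bar, 34 mm out from the panel's underside. The bar runs 80 mm along the panel's y, is 12 mm wide (panel x) and 10 mm thick, with 25 mm of free space between it and the plate; two feet at y = +-36 mm.
- latch_left (a joint): Turn of the left latch about the face's outward normal, rad: 0 = locked (lobe points to the panel, over its edge), 1.571 = open, against its stop (lobe parallel to the panel's edge). Positive is counter-clockwise seen from outside. Starts between 0 and 0.3. Friction torque 0.05 N m; it stays where left. It clears the panel from about 1.3.
- latch_right (a joint): The same for the right latch: again 0 = locked, 1.571 = open, counter-clockwise from outside. The screwdriver has play in either slot: it turns about 0.2 rad before it bites, so turn it that much further than the latch must go.
- stud_left: Left latch, aluminium, 88 mm left (+y of the housing) of the seat: 22 mm round base, 10 mm high; a lobe 10 mm wide reaching 23 mm from the axis over the panel's edge; on top a head 20 mm across, 6 mm high, cut right across by an open-ended slot 6 mm wide, 6 mm deep. Origin: on the axis, at the sloping face. z = outward normal; lobe and slot lie along its own -y; turns with the latch.
- stud_right: Right latch, the same, 88 mm to the right (-y of the housing) of the seat; its lobe and slot lie along its own +y (locked: pointing to the panel, housing +y); x up the slope when locked; turns with the latch.
- slot_left (a point): Middle of the floor of the left latch's slot, on its axis, 10 mm out from the face. Axes as stud_left.
- slot_right (a point): Middle of the floor of the right latch's slot. Axes as stud_right.
- driver: Slotted screwdriver, 136 mm long, about 110 g, standing blade down in its stand. Origin: middle of the blade's end; z up the shaft. Blade 12 mm wide (x), 3 mm thick (y), 14 mm long; 8 mm shaft; 40 mm flange at z = 60 to 66 mm, resting on the stand; black square handle 26 x 26 mm, sides along x and y, z = 66 to 136 mm; grip it across either pair of flats.
- driver_grip (a point): Middle of the screwdriver's handle, on its axis, 105 mm above the blade's end. Axes as the driver.
- stand: Grey screwdriver stand, a fixed block 80 x 80 x 70 mm; origin: centre of its underside, z up. In the middle of its top is an upright round hole, 26 mm across and 66 mm deep, in which the screwdriver stands on its flange (blade's end 10 mm above the bench). Stand and mat swap sides from one time to the next.
- mat: Black rubber mat 200 x 200 x 3 mm, fixed flat on the bench. Origin: centre of its underside, sides along x and y.
- bottle: White plastic bottle, 64 mm across, 130 mm high, loose, beside the instrument. Bystander. Origin: centre of its underside.
- rack: Black rack with six capped tubes, 60 x 120 x 83 mm, loose, beside the instrument. Bystander. Origin: centre of its underside.
- jar: Small amber jar, 42 mm across, 45 mm high, loose on the instrument's flat top. Bystander. Origin: centre of its underside.
Not all that is in view belongs to the job. Of the things that look like the panel, the larger one is meant. What is shaped like the driver but green or purple is not meant.

How it is judged:
By the outcome, as a careful person would: the job done as asked, in the order asked, and still so for the second after the job is handed in, with the robot touching nothing.
It also fails if it takes over 72 s, if anything falls off the work surface, if the arm or the gripper's body presses on something with over 40 N, if the wrist force passes 120 N, or if a joint passes its speed limit or range.

## Working session

There is one attempt and no reset: what is moved stays moved. The work goes in short steps, Python scripts to look and compute and a tool call to move; the robot and the scene stay as the last step left them, time stands still between calls to the robot, and variables do not carry over. Pictures are saved under pics/ and viewed, at most 10 in all, crops included, and the job is handed in when it is done.

Besides the shell and the picture viewer there is one more tool, called after ">>>" as name(argument=value, ...) on one line, values as JSON. drive_tool: Moves the arm, as the interface text tells. Its arguments: {"type":"object","properties":{"deltas":{"type":"string"}},"required":["deltas"]}

```bash
mkdir -p pics; ls; cat > h.py <<'E'
import numpy as np, cv2
from rig import bot, imaging
def snap(cam,name):
    M=imaging.camera_model(cam); im=imaging.capture(cam)
    cv2.imwrite(f'pics/{name}.png',im[:,:,::-1]); np.savez(f'pics/{name}.npz',im=im,**{k:M[k] for k in('fx','fy','cx','cy','T')})
    return im,M
def load(name): d=np.load(f'pics/{name}.npz'); return d['im'],d
def ray(M,u,v,fish=False):
    x=(u-M['cx'])/M['fx'];y=(v-M['cy'])/M['fy'];T=np.array(M['T'])
    if fish:
        r=np.hypot(x,y); d=np.array([x/r*np.sin(r),y/r*np.sin(r),np.cos(r)]) if r>1e-9 else np.array([0,0,1.])
    else: d=np.array([x,y,1.])
    d=T[:3,:3]@d; return T[:3,3],d/np.linalg.norm(d)
def onz(M,u,v,z,fish=False):
    o,d=ray(M,u,v,fish); return o+d*(z-o[2])/d[2]
def proj(M,p,fish=False):
    T=np.array(M['T']); c=T[:3,:3].T@(np.array(p)-T[:3,3])
    if fish:
        rho=np.hypot(c[0],c[1]); t=np.arctan2(rho,c[2]); x,y=c[:2]/rho*t
    else: x,y=c[:2]/c[2]
    return np.array([M['fx']*x+M['cx'],M['fy']*y+M['cy']])
def meet(r1,r2):
    (a,d),(b,e)=r1,r2; s=np.linalg.lstsq(np.c_[d,-e],b-a,rcond=None)[0]
    p,q=a+s[0]*d,b+s[1]*e; return (p+q)/2,np.linalg.norm(p-q)
E
python3 - <<'E'
from h import *
for c in('top','side'):
    im,M=snap(c,c+'0'); print(c,M['fx'],np.round(M['T'],3).tolist())
s=bot.read_state(); print(s['position'],s['tcp_rot'],s['time_s'])
E
```

```text
pics
top 434.9203359656038 [[0.011, -0.994, 0.108, 0.436], [-1.0, -0.011, 0.009, 0.014], [-0.008, -0.108, -0.994, 0.968], [0.0, 0.0, 0.0, 1.0]]
side 566.5987052519743 [[-0.951, -0.234, 0.2, 0.322], [-0.308, 0.706, -0.638, 0.715], [0.008, -0.669, -0.743, 0.934], [0.0, 0.0, 0.0, 1.0]]
[ 0.17194719 -0.60020038  0.22168665] [[ 9.61389820e-01  2.75190079e-01 -1.88355569e-04]
 [ 2.75189929e-01 -9.61387993e-01  1.90543328e-03]
 [ 3.43273553e-04 -1.88369772e-03 -9.99998167e-01]] 0.1
```

View pics/top0.png

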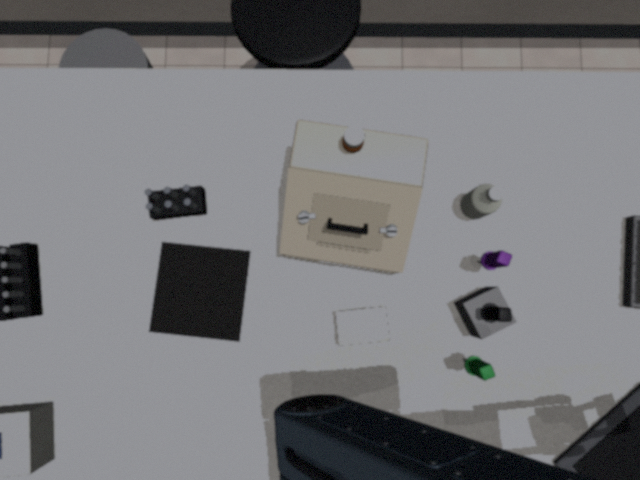

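View pics/side0.png

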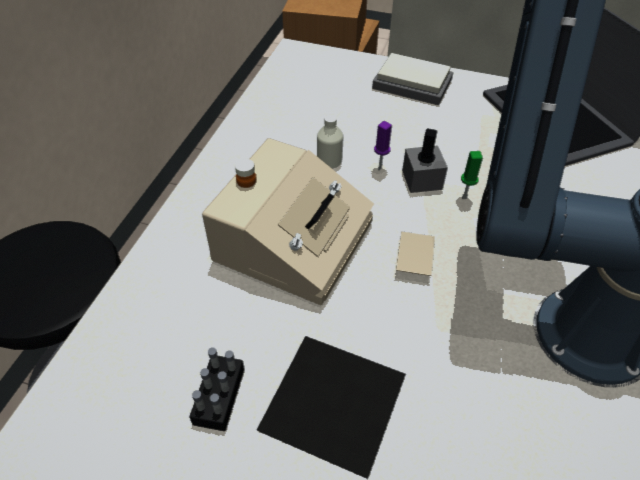

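```bash
python3 - <<'E'
from h import *
im,M=load('top0'); s,S=load('side0')
g=lambda a,x,y,w,h,k:cv2.resize(a[y:y+h,x:x+w],None,fx=k,fy=k,interpolation=cv2.INTER_CUBIC)
o=np.zeros((600,800,3),np.uint8)
o[:480,:480]=g(im,275,115,160,160,3); o[:280,500:780]=g(im,450,280,70,70,4); o[300:600,500:800]=g(s,390,115,100,100,3)
cv2.imwrite('pics/c1.png',np.clip(o[:,:,::-1]*1.3,0,255))
# housing fit, pixels -> points at known heights
px=[(297,121),(428,139),(290,167),(421,187),(280,256),(404,272)]
L=np.array([[150,130,152],[150,-130,152],[50,130,152],[50,-130,152],[-110,130,60],[-110,-130,60]])/1e3
W=np.array([onz(M,u,v,l[2]) for (u,v),l in zip(px,L)])
a,b=L[:,:2]-L[:,:2].mean(0),W[:,:2]-W[:,:2].mean(0)
th=np.arctan2((a[:,0]*b[:,1]-a[:,1]*b[:,0]).sum(),(a*b).sum());R=np.array([[np.cos(th),-np.sin(th)],[np.sin(th),np.cos(th)]])
t=W[:,:2].mean(0)-R@L[:,:2].mean(0); print(th,t,np.round((L[:,:2]@R.T+t-W[:,:2])*1e3,1))
for c,z in((((165,245),(249,252),(240,341),(151,331)),.003),):
    P=[onz(M,*q,z) for q in c]; print('mat',np.mean(P,0),np.arctan2(*(P[3]-P[0])[1::-1]))
E
```

```text
-0.13219058538940023 [ 0.59789731 -0.04033832] [[ 2.9  1.9]
 [ 2.6 -1.8]
 [-4.3  3.1]
 [-1.7 -3.5]
 [ 2.1 -0.5]
 [-1.6  0.8]]
mat [0.42697394 0.28171124 0.003     ] 3.0295557282074435[ WARN:0@0.199] global loadsave.cpp:1063 imwrite_ Unsupported depth image for selected encoder is fallbacked to CV_8U.
```

View pics/c1.png

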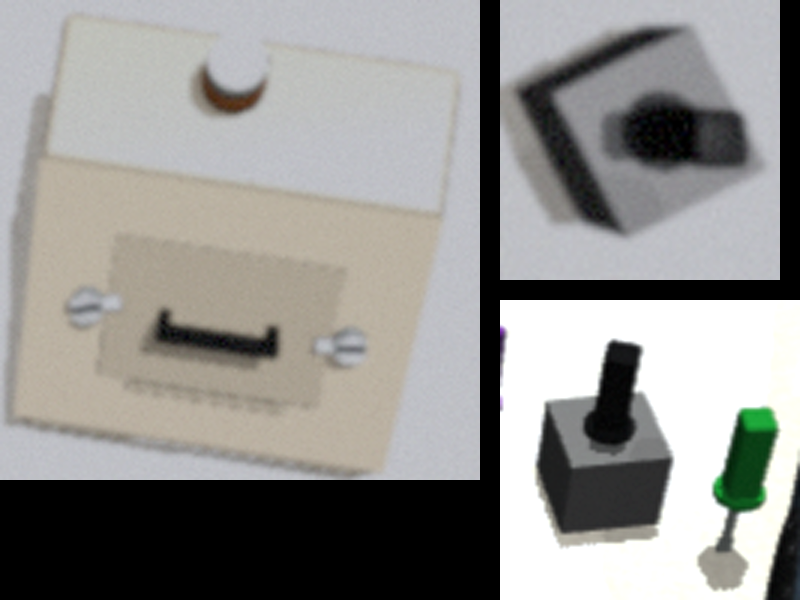

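```bash
python3 - <<'E'
from h import *
im,M=load('top0'); s,S=load('side0')
l=onz(M,304.3,217,.1199); r=onz(M,391.7,230.7,.1199); d=l-r; print('studs',l,r,np.linalg.norm(d),'yaw',np.arctan2(-d[0],d[1]))
print('bar',onz(M,347.3,227.3,.106+.039*.866))
print('stand',onz(M,489.5,312.7,.07), 'drv',onz(M,505.5,314.5,.146))
print('side drv', onz(S,390+124/3,115+53/3,.146), 'stand', onz(S,390+109/3,115+127/3,.07))
a=onz(M,450+52/4,280+97/4,.07);b=onz(M,450+190/4,280+27/4,.07);print('stand yaw',np.degrees(np.arctan2(*(b-a)[1::-1])))
for n,z in((('bottle'),.13),):
  print(n,onz(M,487,196,.12))
print(bot.read_state()['tcp_rot'][:,1])
E
```

```text
studs [0.57711133 0.05122421 0.1199    ] [ 0.55160262 -0.1209858   0.1199    ] 0.17408900486906395 yaw -0.14705629116005847
bar [ 0.55460772 -0.03263846  0.139774  ]
stand [ 0.39210234 -0.3265698   0.07      ] drv [ 0.39287102 -0.32736308  0.146     ]
side drv [ 0.3915186  -0.32513638  0.146     ] stand [ 0.39246984 -0.33017226  0.07      ]
stand yaw -63.00092457359388
bottle [ 0.62279963 -0.3097079   0.12      ]
[ 0.27519008 -0.96138799 -0.0018837 ]
```

>>> drive_tool(deltas="87 0 0 48 0; 87 60 80 48 0; 87 120 160 48 0; 87 170 220 48 0; 87 220 273 48 0; 87 220 273 48 0; 87 220 273 48 0; 87 220 273 48 0; 87 220 273 48 0; 87 220 273 48 0")

```text
time_s: 1.1
position: [0.3925, -0.3267, 0.2704]
tcp_rot: [[0.96, 0.278, -0.001], [0.278, -0.96, -0.0], [-0.001, -0.0, -1.0]]
force: [-0.2, -0.4, -0.5]
opening: 0.999
grasp_force: 0.0
```

```bash
python3 - <<'E'
from h import *
im,M=snap('wrist','w1');print(M)
E
```

```text
{'fx': 371.64829954431775, 'fy': 371.64829954431775, 'cx': 318.6343145216408, 'cy': 241.28865129048836, 'T': array([[ 2.79686244e-01, -9.22669923e-01, -2.65435148e-01,
         4.65125771e-01],
       [-9.60091400e-01, -2.68879513e-01, -7.69955216e-02,
        -3.06308159e-01],
       [-3.28621531e-04,  2.76376592e-01, -9.61049360e-01,
         4.32158525e-01],
       [ 0.00000000e+00,  0.00000000e+00,  0.00000000e+00,
         1.00000000e+00]])}
```

View pics/w1.png

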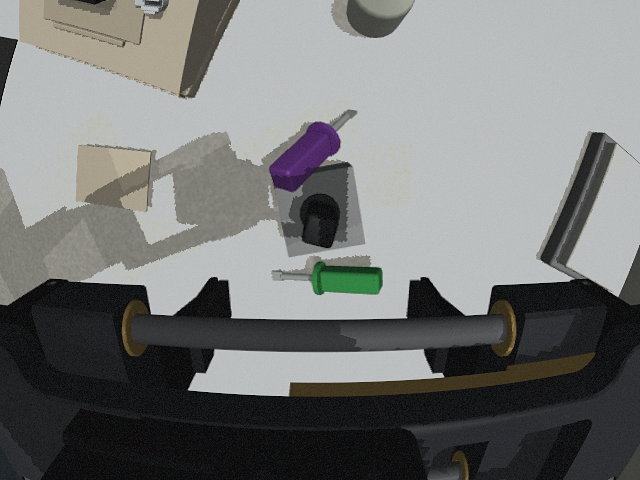

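```bash
python3 - <<'E'
from h import *
im,M=load('w1')
c=cv2.resize(im[185:255,290:350].astype(np.float32),None,fx=8,fy=8,interpolation=cv2.INTER_CUBIC)
cv2.imwrite('pics/c2.png',np.clip(c[:,:,::-1]*4,0,255).astype(np.uint8))
E
```

```text
(no output)
```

View pics/c2.png

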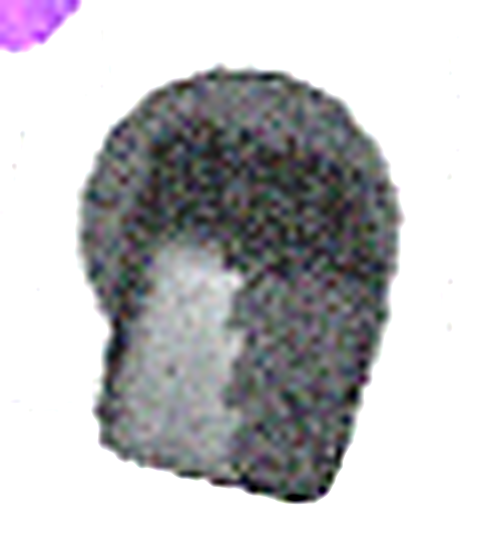

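```bash
python3 - <<'E'
from h import *
im,M=load('w1')
P=[onz(M,290+x/8,185+y/8,.146,True) for x,y in((100,445),(325,500),(382,275),(148,240))]
P=np.array(P);print(np.round(P,4),P.mean(0))
for i,j in((0,1),(1,2),(3,2),(0,3)):
  d=P[j]-P[i];print(np.linalg.norm(d),np.degrees(np.arctan2(d[1],d[0])))
s=bot.read_state()['tcp_rot'];print('tool y',np.degrees(np.arctan2(s[1,1],s[0,1])))
E
```

```text
[[ 0.383  -0.3167  0.146 ]
 [ 0.3838 -0.34    0.146 ]
 [ 0.4076 -0.3387  0.146 ]
 [ 0.4045 -0.3156  0.146 ]] [ 0.39472861 -0.32771929  0.146     ]
0.023307437199857138 -88.0575333263407
0.023832766406346132 3.065504831555392
0.023329002959296536 -82.4305638788122
0.021544034132022254 2.9431733909249114
tool y -73.96012637003871
```

>>> drive_tool(deltas="87 1 0 -40 -0.12; 87 1 0 -80 -0.21; 87 1 0 -120 -0.21; 87 1 0 -150 -0.21; 87 1 0 -174 -0.21; 87 1 0 -174 -0.21; 20 1 0 -174 -0.21; 20 1 0 -174 -0.21; 20 1 0 -174 -0.21; 20 1 0 -174 -0.21; 20 1 0 -174 -0.21; 20 1 0 -174 -0.21")

```text
time_s: 2.35
position: [0.3932, -0.3279, 0.097]
tcp_rot: [[0.998, 0.069, 0.001], [0.069, -0.998, -0.001], [0.0, 0.001, -1.0]]
force: [0.5, 0.4, 0.4]
opening: 0.542
grasp_force: 0.0
```

>>> drive_tool(deltas="10 0 0 0 0; 10 0 0 0 0; 10 0 0 0 0; 10 0 0 0 0; 10 0 0 0 0; 10 0 0 0 0; 10 0 0 0 0")

```text
time_s: 3.05
position: [0.393, -0.3277, 0.0965]
tcp_rot: [[0.998, 0.069, -0.0], [0.069, -0.998, 0.0], [-0.0, -0.0, -1.0]]
force: [-0.2, 0.2, 1.2]
opening: 0.296
grasp_force: 29.6
```

>>> drive_tool(deltas="10 0 0 25 0; 10 0 0 60 0; 10 0 0 100 0; 10 0 0 140 0; 10 0 0 140 0; 10 0 0 140 0")

```text
time_s: 3.65
position: [0.3931, -0.328, 0.2371]
tcp_rot: [[0.998, 0.069, 0.001], [0.069, -0.998, -0.001], [0.001, 0.002, -1.0]]
force: [0.2, -0.5, -1.9]
opening: 0.296
grasp_force: 29.7
```

```bash
python3 - <<'E'
from h import *
p=bot.read_state(); t=p['position']; print(t,p['force'],p['grasp_force'])
tip=t+[0,0,.019-.105]; print('tip est',tip)
o=np.zeros((600,800,3),np.uint8)
for i,(c,f) in enumerate((('side',0),('wrist',1))):
    im,M=snap(c,c+'b'); q=proj(M,tip,f); q2=proj(M,tip+[0,0,.06],f); print(c,q,q2)
    u,v=np.clip(np.round(q).astype(int)-40,0,(560,400)); print(u,v)
    o[:400,i*400:i*400+400]=cv2.resize(im[v:v+80,u:u+80],None,fx=5,fy=5,interpolation=cv2.INTER_CUBIC)
cv2.imwrite('pics/c3.png',o[:,:,::-1])
E
```

```text
[ 0.39306406 -0.32799198  0.23706396] [ 0.20210909 -0.45710281 -1.93698332] 29.653357774950564
tip est [ 0.39306406 -0.32799198  0.15106396]
side [431.22857394 129.94973416] [435.50770793 107.51162363]
391 90
wrist [319.13167452 246.85924561] [319.1463998  279.19401022]
279 207
```

View pics/c3.png

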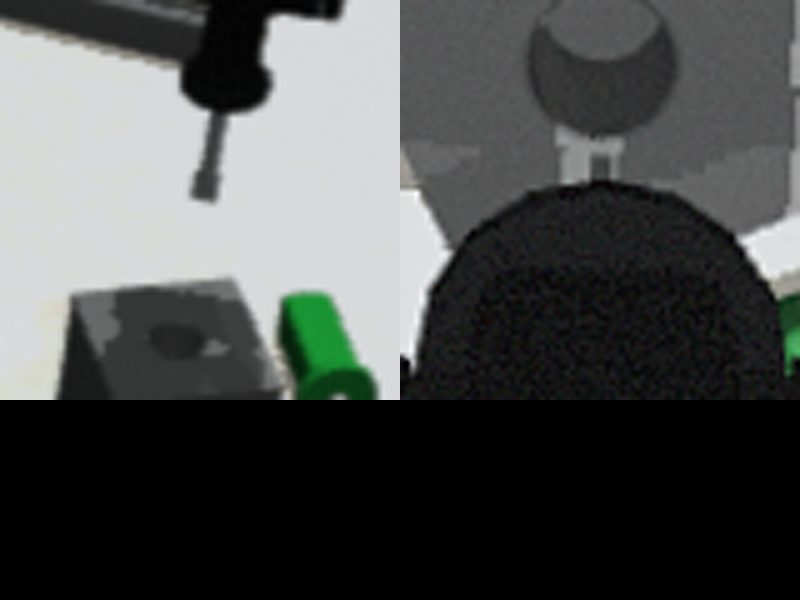

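```bash
python3 - <<'E'
from h import *
im,M=load('sideb'); print(im[112:133,424:440].mean(2).astype(int))
im,M=load('wristb'); print(im[228:248,305:328].mean(2).astype(int))
E
```

```text
[[217 217 216 216 216 215 211 204 180  79  29  28  50  81  93 116]
 [217 217 216 216 217 217 216 214 186  80  56  72 133 200 206 207]
 [217 217 217 218 217 217 217 206 158  73  61  79 143 211 217 217]
 [218 217 216 217 217 216 215 204 153  71  63  91 160 213 217 216]
 [217 217 217 216 217 217 215 197 126  65  65 108 184 214 216 217]
 [216 216 217 217 217 217 215 193 102  61  69 129 206 216 217 217]
 [216 216 216 216 216 217 215 193  99  63  77 141 210 217 217 216]
 [216 216 216 217 216 217 214 186  81  61  78 144 210 217 217 216]
 [217 217 217 217 217 216 206 160  73  62  92 161 212 216 217 216]
 [217 217 217 216 217 216 204 152  72  64 106 181 214 217 216 218]
 [217 217 217 217 217 215 194 107  63  64 107 182 213 217 218 216]
 [216 217 217 217 216 212 183  95  62  69 127 204 216 217 217 217]
 [217 217 216 217 215 192 109  62  61  74 127 193 216 216 217 216]
 [218 217 217 216 207 166  78  56  60  66 104 174 212 216 217 217]
 [217 217 217 215 206 159  75  59  61  66 113 188 215 217 216 217]
 [217 216 217 216 201 135  70  59  60  68 129 207 216 217 217 217]
 [217 216 217 214 195 113  6
[... 1548 characters left out ...]
 83  85  87  88  86]
 [ 85  88  87  85  85  82 121 145 144 143 144 147  78  67  69  66 116 110
   86  87  85  89  89]
 [ 86  90  85  88  84  85 121 148 146 141 140 139  66  70  67  64 114 105
   84  86  87  84  84]
 [ 86  88  86  90  84  86 124 149 137 103  72  79  22   9  10  10  35  41
   54  73  75  91  88]
 [ 92  91  74  54  49  41  31  24  24  25  30  24   7  15  18   7   8  15
    7   8  21  19  39]
 [ 28  35  33  31  32  17  12  14  24   5  13  22  28  27  29  29  18  22
   15  18  22  14  17]
 [ 11  16  19  24  20  28   6  23  11  27  24  35  32  38  32  41  34  25
   40  31  24  14  10]
 [ 19  22  22  29  30  31  37  34  24  33  29  38  34  36  24  34  36  33
   31  33  31  33  33]]
```

>>> drive_tool(deltas="10 0 0 10 0.15; 10 0 0 20 0.3; 10 0 0 30 0.45; 10 0 0 30 0.6; 10 0 0 30 0.75; 10 0 0 30 0.79; 10 0 0 30 0.79")

```text
time_s: 4.45
position: [0.3922, -0.3269, 0.2645]
tcp_rot: [[0.654, 0.757, -0.003], [0.757, -0.654, 0.004], [0.001, -0.005, -1.0]]
force: [-0.3, -0.3, -1.4]
opening: 0.299
grasp_force: 29.7
```

```bash
python3 - <<'E'
from h import *
t=bot.read_state()['position']; tip=t+[0,0,.019-.105]
for c,f in (('side',0),('wrist',1)):
    im,M=snap(c,c+'c'); q=proj(M,tip,f); print(c,q); u,v=np.round(q).astype(int)
    print(im[v-18:v+4,u-12:u+10].mean(2).astype(int))
E
```

```text
side [433.44083191 120.2601181 ]
[[146 142 133 129 112  88  61  55  47  44  38  37  35  33  34  36  32  31
   35  63  96 130]
 [207 194 156 150 148 144 135 114 105  84  63  59  49  44  42  52  56  54
   77 148 199 206]
 [214 213 208 208 208 206 194 153 145 142 132 126 111  84  52  56  60  68
  126 202 214 214]
 [216 214 215 214 214 214 212 208 206 194 157 148 144 127  71  58  61  90
  160 210 215 215]
 [214 214 215 215 214 215 214 215 214 213 208 207 204 177  79  59  66 103
  170 211 214 213]
 [214 214 215 214 214 215 215 214 215 214 215 213 204 158  73  60  79 141
  204 214 215 215]
 [214 214 215 214 215 215 214 215 215 215 214 213 201 149  71  64 103 177
  211 215 214 214]
 [215 214 215 215 214 214 214 214 214 215 214 213 192 105  62  64 109 183
  212 215 214 215]
 [214 215 215 215 215 215 214 213 214 215 215 213 190  96  61  69 128 205
  214 215 215 215]
 [214 214 214 214 215 214 215 215 215 215 214 212 184  81  59  75 141 208
  215 215 215 215]
 [214 214 215 215 215 215 214 214 215 214 215 204 156  72  60  78 142 209
  215 215 215 214]
 [214 213 216 215 215 215 215 214 214 215 21
[... 2360 characters left out ...]
8  27  18   3  22  38  50  97
  129 142 168 168]
 [169 135 100  95  72  40  27  29  16  15  19  15  11  20   9  17  19  22
   28  23  38  61]
 [ 66  44  31  35  25  27  14   4  19  18   7  16  26  27  26  22   7  13
   10   4  11  19]
 [  7  12  16  22  21  11  25  30  22  30  37  37  31  37  36  35  35  28
   39  11  19  21]
 [ 19  26  27  28  36  29  36  29  30  32  32  37  30  31  28  29  33  34
   35  33  35  35]
 [ 27  30  29  35  26  36  27  30  34  27  31  31  23  26  31  29  26  27
   36  31  36  25]
 [ 26  27  24  33  29  31  35  29  33  30  33  27  34  33  34  36  10  20
   31  33  29  30]
 [ 31  29  29  23  36  31  28  25  27  28  34  26  25  18  33  29  32  33
   22  30  23  24]]
```

>>> drive_tool(deltas="10 20 45 4 0.1; 10 45 85 4 0.2; 10 70 125 4 0.3; 10 95 165 4 0.4; 10 120 205 4 0.5; 10 145 250 4 0.6; 10 165 285 4 0.7; 10 183 317 4 0.75; 10 183 317 4 0.75; 10 183 317 4 0.75; 10 183 317 4 0.75")

```text
time_s: 5.65
position: [0.5753, -0.0116, 0.2699]
tcp_rot: [[-0.037, 0.999, -0.002], [0.999, 0.037, -0.0], [-0.0, -0.002, -1.0]]
force: [-0.2, -0.3, -0.6]
opening: 0.298
grasp_force: 29.7
```

```bash
python3 - <<'E'
from h import *
p=bot.read_state();t=p['position'];print(t,p['tcp_rot'][:2,0],p['joint_positions'])
im,M=snap('wrist','wl'); q=proj(M,t+[0,0,-.086],True);s=proj(M,(.577,.051,.12),True);print(q,s)
u,v=np.round(s).astype(int);a,b=max(u-50,0),max(v-50,0); print(a,b)
cv2.imwrite('pics/c4.png',cv2.resize(im[b:b+100,a:a+100],None,fx=6,fy=6,interpolation=cv2.INTER_CUBIC)[:,:,::-1])
E
```

```text
[ 0.57526936 -0.01159976  0.26993486] [-0.03669817  0.99932637] [-1.22581022e+01  2.34432110e+01  8.60497826e+01 -3.90747075e-02
  7.05984831e+01 -1.43482041e+01]
[318.78485733 246.65773916] [323.97288274 152.42506546]
274 102
```

View pics/c4.png

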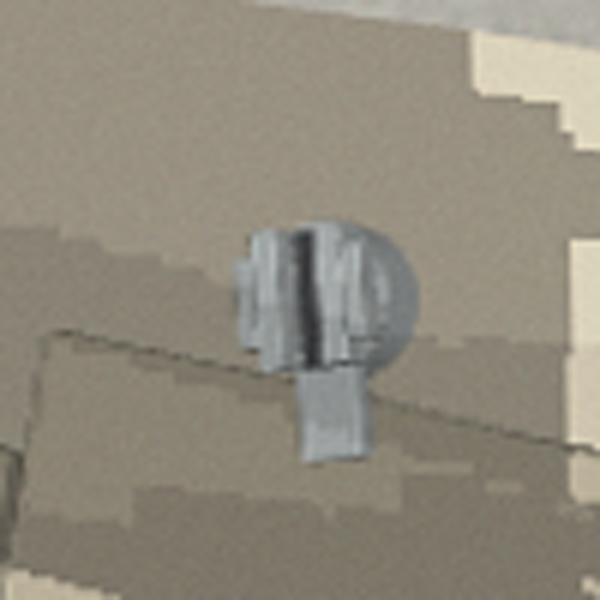

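```bash
cat >> h.py <<'E'
YH=-.14
ex=np.array([np.cos(YH),np.sin(YH),0]);ey=np.array([-np.sin(YH),np.cos(YH),0]);ez=np.array([0,0,1.])
n=ez*np.cos(np.pi/6)-ex*.5; up=ex*np.cos(np.pi/6)+ez*.5
def onplane(M,u,v,p,fish=True):
    o,d=ray(M,u,v,fish); return o+d*((p-o)@n)/(d@n)
E
python3 - <<'E'
from h import *
im,M=load('wl');T,Mt=load('top0')
P=lambda x,y:(274+x/6,102+y/6)
for c in((312,297),(318,297)):
  print(meet(ray(M,*P(*c),True),ray(Mt,304.3,217)), onz(M,*P(*c),.1199,True))
c=onz(M,*P(309,300),.1199,True)
for a,b in(((303,235),(313,365)),((290,240),(298,360)),((326,240),(332,360))):
  d=onplane(M,*P(*a),c)-onplane(M,*P(*b),c);th=np.arctan2(-(d@up),d@ey);print(np.linalg.norm(d),'theta',th,'yaw',np.degrees(np.arctan2(d[1],d[0])))
a=onplane(M,*P(50,332),c-n*.012);b=onplane(M,*P(600,452),c-n*.012);d=a-b;print('panel edge yaw(up slope)',np.arctan2(-d[1],-d[0]), 'plan')
print('w/ predicted tip px', proj(M,bot.read_state()['position']+[0,0,-.086],True))
E
```

```text
(array([0.57878198, 0.05157401, 0.11011101]), np.float64(0.00018613955039629412)) [0.57865486 0.05184183 0.1199    ]
(array([0.57964047, 0.05161164, 0.10550079]), np.float64(0.0005654024806505988)) [0.57948592 0.05187639 0.1199    ]
0.01835755095979508 theta 0.2917870773918383 yaw 96.5592163455282
0.016983334202560797 theta 0.2805024486551336 yaw 95.98789717098227
0.01680553413004313 theta 0.26163771947682185 yaw 95.03474583415779
panel edge yaw(up slope) -0.13367751545274884 plan
w/ predicted tip px [318.8284399  247.13707308]
```

>>> drive_tool(deltas="10 2 40 0 0.03; 10 3.5 62.5 -10 0.06; 10 3.5 62.5 -40 0.06; 10 3.5 62.5 -50 0.06; 10 3.5 62.5 -50 0.06; 10 3.5 62.5 -50 0.06")

```text
time_s: 6.3
position: [0.5799, 0.0505, 0.2211]
tcp_rot: [[-0.096, 0.995, 0.001], [0.995, 0.096, -0.0], [-0.0, 0.001, -1.0]]
force: [-0.2, 0.0, -0.8]
opening: 0.301
grasp_force: 29.7
```

```bash
python3 - <<'E'
from h import *
p=bot.read_state();t=p['position'];print(t,np.degrees(np.arctan2(p['tcp_rot'][1,0],p['tcp_rot'][0,0])),p['force'],p['moment'])
tip=t+[0,0,-.086]
# side view: tip vs head
im,M=snap('side','sl'); print('tip',proj(M,tip),'headtop',proj(M,(.5785,.0515,.1199)))
u,v=np.round(proj(M,tip)).astype(int); w,W=snap('wrist','wl2')
o=np.zeros((480,800,3),np.uint8); o[:400,:400]=cv2.resize(im[v-20:v+30,u-25:u+25],None,fx=8,fy=8,interpolation=cv2.INTER_CUBIC)
q=np.round(proj(W,(.5785,.0515,.12),True)).astype(int);print(q,proj(W,tip,True),u-25,v-20)
o[:400,400:]=cv2.resize(w[q[1]-50:q[1]+30,q[0]-40:q[0]+40],None,fx=5,fy=5,interpolation=cv2.INTER_CUBIC)
cv2.imwrite('pics/c5.png',o[:,:,::-1])
E
```

```text
[0.57992456 0.05049665 0.2210585 ] 95.50681957982876 [-0.24203172  0.01838417 -0.84075476] [-0.04956893 -0.14495577  0.05776309]
tip [295.25415709 235.55512872] headtop [295.98196143 241.39132652]
[316 239] [317.76083294 246.44457736] 270 216
```

View pics/c5.png

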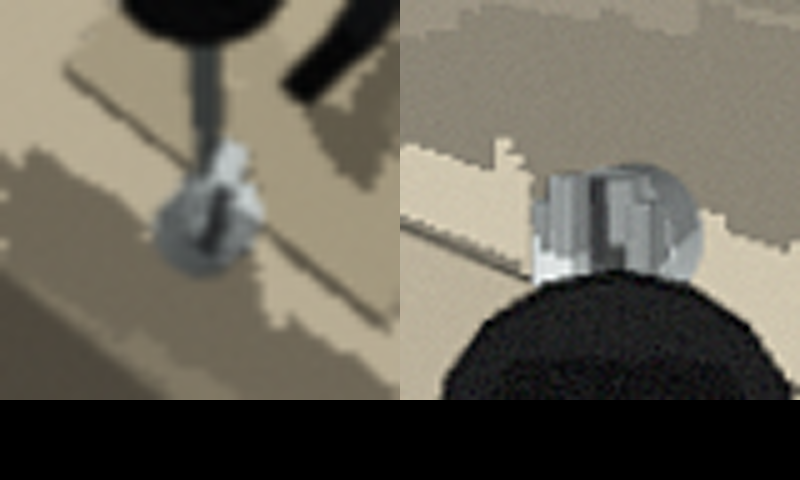

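>>> drive_tool(deltas="10 0 0 -8 0; 10 0 0 -12 0; 10 0 0 -14 0; 10 0 0 -15 0; 10 0 0 -16 0; 10 0 0 -16 0")

```text
time_s: 7.0
position: [0.5801, 0.0513, 0.2082]
tcp_rot: [[-0.098, 0.995, 0.003], [0.995, 0.098, -0.001], [-0.001, 0.002, -1.0]]
force: [-4.8, -0.3, 16.2]
opening: 0.297
grasp_force: 29.7
```

>>> drive_tool(deltas="10 0 0 5 0; 10 -2 0 5 0; 10 -2 0 3 0; 10 -2 0 2 0; 10 -2 0 1 0; 10 -2 0 1 0")

```text
time_s: 7.6
position: [0.5772, 0.0517, 0.2048]
tcp_rot: [[-0.098, 0.995, -0.001], [0.995, 0.098, 0.0], [0.0, -0.001, -1.0]]
force: [0.0, -0.2, -1.7]
opening: 0.3
grasp_force: 29.7
```

>>> drive_tool(deltas="10 0 0 -1 0; 10 0 0 -2 0; 10 0 0 -3 0; 10 0 0 -4 0; 10 0 0 -4 0")

```text
time_s: 8.1
position: [0.5776, 0.0517, 0.2015]
tcp_rot: [[-0.098, 0.995, 0.0], [0.995, 0.098, -0.0], [-0.0, 0.0, -1.0]]
force: [-0.6, 0.1, -2.1]
opening: 0.298
grasp_force: 29.7
```

>>> drive_tool(deltas="10 0 0 -1 0; 10 0 0 -2 0; 10 0 0 -2 0; 10 0 0 -2 0")

```text
time_s: 8.5
position: [0.5778, 0.0516, 0.2006]
tcp_rot: [[-0.098, 0.995, 0.001], [0.995, 0.098, -0.0], [-0.0, 0.001, -1.0]]
force: [-2.7, -0.0, 5.7]
opening: 0.299
grasp_force: 29.7
```

>>> drive_tool(deltas="10 0 0 2.5 0; 10 0 0 2.5 0.13; 10 0 0 2.5 0.26; 10 0 0 3 0.39; 10 0 0 3 0.52; 10 0 0 3.5 0.65; 10 0.5 0 4 0.78; 10 0.5 0 4 0.91; 10 0.5 0 4.5 1.04; 10 0.5 0 5 1.17; 10 0.5 0 5 1.17")

```text
time_s: 9.6
position: [0.577, 0.0516, 0.204]
tcp_rot: [[-0.954, 0.298, -0.003], [0.298, 0.954, -0.0], [0.003, -0.001, -1.0]]
force: [-1.9, -1.0, 0.2]
opening: 0.3
grasp_force: 29.7
```

```bash
python3 - <<'E'
from h import *
p=bot.read_state();t=p['position'];print(np.degrees(np.arctan2(p['tcp_rot'][1,0],p['tcp_rot'][0,0])),p['force'],p['moment'])
im,M=snap('side','st'); u,v=270,216
c=cv2.resize(im[v:v+60,u:u+60],None,fx=8,fy=8,interpolation=cv2.INTER_CUBIC);cv2.imwrite('pics/c6.png',c[:,:,::-1])
E
```

```text
162.6442960680585 [-1.93683151 -1.0273364   0.18342748] [-0.00399175  0.32157808  0.01160637]
```

View pics/c6.png

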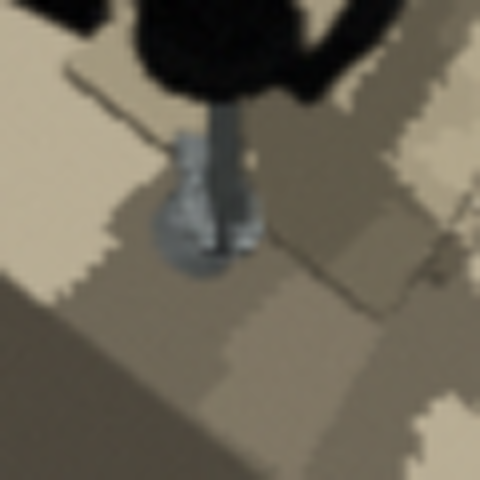

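```bash
cat >> h.py <<'E'
def stud(c,th,side,r,out,w=0): # c = head top centre; side +1 left
    b=c-n*.016; y=-side*ey
    d=np.cos(th)*y+np.sin(th)*(up*side); e=np.cross(n,d)
    return b+d*r+e*w+n*out
E
python3 - <<'E'
from h import *
im,M=load('st'); c=np.array([.5785,.0515,.1199])
print('head',(proj(M,c)-[270,216])*8)
for th in(.28,.6,.8,.9,1,1.1,1.2,1.3,1.4,1.57):
  print(th,np.round((proj(M,stud(c,th,1,.023,.010,.005))-[270,216])*8),np.round((proj(M,stud(c,th,1,.023,.010,-.005))-[270,216])*8))
E
```

```text
head [207.85569146 203.13061217]
0.28 [201. 127.] [237. 144.]
0.6 [173. 124.] [211. 130.]
0.8 [156. 127.] [193. 125.]
0.9 [149. 130.] [184. 124.]
1 [141. 133.] [175. 124.]
1.1 [135. 138.] [167. 125.]
1.2 [129. 143.] [159. 126.]
1.3 [123. 149.] [151. 129.]
1.4 [118. 155.] [143. 132.]
1.57 [112. 168.] [132. 140.]
```

>>> drive_tool(deltas="10 0 0 -1 0.1; 10 0 0 -1 0.2; 10 0 0 -1 0.3; 10 0 0 -1 0.3; 10 0 0 -1 0.3")

```text
time_s: 10.15
position: [0.5771, 0.0516, 0.2038]
tcp_rot: [[-1.0, 0.006, -0.002], [0.006, 1.0, -0.0], [0.002, -0.0, -1.0]]
force: [-4.1, -1.1, 5.3]
opening: 0.297
grasp_force: 29.7
```

```bash
python3 - <<'E'
from h import *
a,_=load('st')
p=bot.read_state();print(p['position'],np.degrees(np.arctan2(p['tcp_rot'][1,0],p['tcp_rot'][0,0])),p['force'],p['moment'])
im,M=snap('side','su')
for x in(load('sl')[0],a,im): 
  y=x[228:250,282:306].astype(int); print((y[:,:,0]-y[:,:,2]))
E
```

```text
[0.57714298 0.0516079  0.20383999] 179.6451399172908 [-4.11696302 -1.06512112  5.27351456] [-0.073239    0.92357666 -0.00787088]
[[25 28 34 36 37 37 36 36 35 37 36 30  4 -2  0 11 28 36 36 37 36 36 36 32]
 [31 23 26 34 37 36 36 36 36 36 36 30  4 -1  0 11 29 36 36 37 37 36 37 36]
 [35 33 25 25 30 37 36 36 36 36 36 30  4 -3 -1 10 29 36 37 36 36 36 37 36]
 [35 36 35 33 26 29 35 36 37 37 36 31  5 -1 -1 12 29 35 36 36 37 38 36 37]
 [36 37 36 35 33 26 27 34 37 37 36 33 14  1  2 17 31 35 37 36 36 36 36 37]
 [36 36 35 36 36 32 23 27 33 37 36 32 16  1 -1  4 10 24 32 36 36 36 36 36]
 [36 36 36 36 36 36 35 30 26 31 35 32 16  1 -2 -5 -4  0 12 32 36 36 35 36]
 [36 36 36 36 35 36 35 36 32 24 28 30 16  0 -3 -6 -6 -5  1 27 35 36 36 36]
 [36 36 35 36 36 35 36 36 35 33 24 19 13  0 -4 -7 -7 -4  9 31 36 35 36 37]
 [36 36 37 36 36 36 36 36 36 35 31 14  5 -2 -4 -6 -6 -5  7 27 36 37 36 36]
 [37 36 36 36 36 36 35 36 36 33 21  1 -3 -5 -6 -6 -6 -4 11 29 35 36 36 37]
 [29 35 35 35 36 35 35 36 35 29 13 -2 -5 -5 -6 -6 -6 -6 -5  1 27 36 36 36]
 [23 27 30 35 36 36 35 34 29 15  1 -4 -6 -5 -4 -4 -4 -4 -6  0 28 35 37 
[... 3281 characters left out ...]
-1 -2 -1  4 16 21 22 22]
 [23 24 24 23 24 23 23 19  8 -2 -5 -5 -5 -6 -5 -2  0 -2 -2  3 13 21 22 22]
 [23 23 23 24 24 23 21 11 -1 -5 -4 -4 -6 -5 -4 -2 -2 -3 -2  2 11 20 22 23]
 [24 23 24 23 23 22 18  4 -4 -5 -4 -5 -6 -5 -5 -3 -3 -3 -3 -3  1 18 22 23]
 [23 23 22 23 23 23 17  3 -4 -5 -3 -4 -5 -5 -5 -4 -3 -3 -4 -4 -2 15 22 22]
 [23 24 23 23 23 23 19  6 -3 -4 -4 -4 -4 -4 -5 -3 -3 -4 -6 -3  7 18 19 23]
 [24 23 24 24 23 24 20  8 -2 -4 -4 -4 -4 -5 -5 -5 -3 -4 -5 -1 15 21 19 20]
 [23 24 24 23 23 24 23 17  2 -4 -3 -3 -4 -3 -3 -2 -3 -1  2 12 21 22 23 22]
 [23 23 24 23 23 25 23 20 11  0 -4 -4 -3 -3 -4 -3  3 13 21 23 22 24 24 24]
 [25 22 23 23 24 23 24 22 20 13  4 -1 -3 -3 -2  3 13 21 23 23 23 23 23 24]]
```

```bash
python3 - <<'E'
from h import *
def edge(name,tcp):
    im,M=load(name); f=np.array(tcp)+[0,0,-.086+.06]; q=proj(M,f); g=im.astype(float).sum(2)
    u=int(round(q[0])); out=[]
    for du in(-6,-5,5,6):
        col=g[int(q[1])-6:int(q[1])+14,u+du]; k=np.where(col<130)[0]
        k=k[-1]; out.append(int(q[1])-6+k+(130-col[k])/(col[k+1]-col[k]))
    print(name,q,'edge rows rel',np.round(np.array(out)-q[1],2), 'px/mm',proj(M,f+[0,0,-.001])-q)
edge('sideb',(.39306,-.32799,.23706));edge('sidec',(.3922,-.3269,.2645));edge('sl',(.57992,.0505,.22106));edge('st',(.577,.0516,.204));edge('su',(.57714,.0516,.20384))
E
```

```text
sideb [435.50912714 107.51403568] edge rows rel [2.35 2.85 2.97 2.52] px/mm [-0.07388758  0.38743165]
sidec [437.88632585  97.05613259] edge rows rel [5.23 5.52 3.73 3.28] px/mm [-0.07667693  0.40081112]
sl [294.42141588 213.50547872] edge rows rel [5.67 6.21 6.61 6.23] px/mm [0.01450121 0.38322789]
st [295.9679656  220.74972977] edge rows rel [5.37 5.96 6.87 6.51] px/mm [0.01323357 0.37382641]
su [295.89793364 220.79202291] edge rows rel [5.56 5.89 6.9  6.43] px/mm [0.01328188 0.37374314]
```

>>> drive_tool(deltas="10 0 0 15 0; 10 0 0 35 0; 10 25 0 55 0; 10 45 0 55 0; 10 45 0 55 0; 10 45 0 55 0; 10 45 0 55 0")

```text
time_s: 10.9
position: [0.6219, 0.0519, 0.2575]
tcp_rot: [[-1.0, 0.004, -0.002], [0.004, 1.0, 0.0], [0.002, 0.0, -1.0]]
force: [-0.4, -0.1, -0.8]
opening: 0.303
grasp_force: 29.7
```

```bash
python3 - <<'E'
from h import *
p=bot.read_state();t=p['position'];tip=t+[0,0,-.086];print(t,p['tcp_rot'][:2,0])
im,M=snap('side','sv'); w,W=snap('wrist','wv'); u,v=np.round(proj(M,tip)).astype(int)-[25,35]; q=np.round(proj(W,(.5775,.0515,.12),True)).astype(int)-[33,33]
print('side org',u,v,proj(M,tip),proj(M,tip+[0,0,.06]),'wrist org',q,proj(W,tip,True))
o=np.zeros((600,800,3),np.uint8); o[:400,:400]=cv2.resize(im[v:v+50,u:u+50],None,fx=8,fy=8,interpolation=cv2.INTER_CUBIC)
o[:400,400:]=cv2.resize(w[q[1]:q[1]+66,q[0]:q[0]+66],(400,400),interpolation=cv2.INTER_CUBIC)
o[400:,:200]=cv2.resize(im[215:255,275:315],None,fx=5,fy=5,interpolation=cv2.INTER_CUBIC)
k=np.round(proj(W,tip,True)).astype(int); o[400:,220:420]=cv2.resize(w[k[1]-30:k[1]+10,k[0]-20:k[0]+20],None,fx=5,fy=5,interpolation=cv2.INTER_CUBIC); print(k)
cv2.imwrite('pics/c7.png',o[:,:,::-1])
E
```

```text
[0.62189038 0.05188297 0.25745425] [-0.99999052  0.00372741]
side org 248 183 [273.16573626 217.71636345] [271.33536535 194.44595804] wrist org [286 144] [319.30498493 247.67350941]
[319 248]
```

View pics/c7.png

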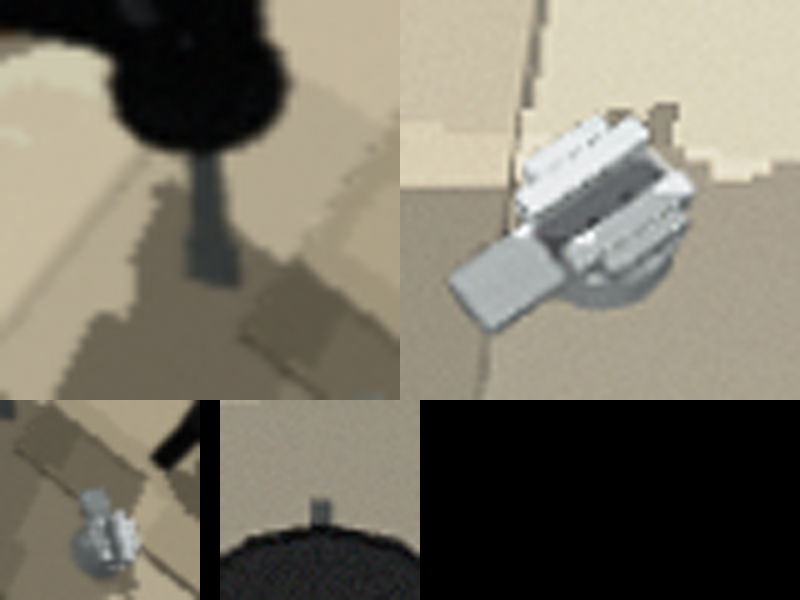

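```bash
python3 - <<'E'
from h import *
im,M=load('wv'); P=lambda x,y:(286+(x-400)/6.06,144+y/6.06)
c=onz(M,*P(606,195),.1199,True);print(c)
for q in((515,200),(610,115),(695,190),(590,275)): print(np.round(onplane(M,*P(*q),c)-c,4))
d=onplane(M,*P(650,135),c)-onplane(M,*P(525,208),c);print('theta',np.arctan2(-(d@up),d@ey),'yaw',np.degrees(np.arctan2(d[1],d[0])))
# tip, from wrist + side
s,S=load('sv'); print(meet(ray(M,319.4,237.4,True),ray(S,274.6,218.0)))
E
```

```text
[0.57721729 0.05260869 0.1199    ]
[ 0.0005 -0.0121  0.0013]
[-0.0103  0.0006 -0.006 ]
[-0.0006  0.0119 -0.0013]
[ 0.01   -0.0021  0.0059]
theta 0.7146500368727946 yaw 118.89993758375907
(array([0.61663487, 0.0522518 , 0.17182708]), np.float64(0.004404621513181323))
```

>>> drive_tool(deltas="10 0 0 0 -0.14; 10 -10 0 0 -0.28; 10 -20 0 0 -0.42; 10 -30 0 0 -0.56; 10 -40 0 0 -0.7; 10 -44 0 -10 -0.84; 10 -44 0 -30 -0.98; 10 -44 0 -38 -1.04; 10 -44 0 -44 -1.04; 10 -44 0 -48 -1.04; 10 -44 0 -51 -1.04; 10 -44 0 -51 -1.04")

```text
time_s: 12.2
position: [0.5789, 0.0516, 0.2074]
tcp_rot: [[-0.504, 0.864, -0.0], [0.864, 0.504, -0.0], [0.0, -0.0, -1.0]]
force: [-0.8, 0.5, -1.0]
opening: 0.295
grasp_force: 29.7
```

>>> drive_tool(deltas="10 -0.5 0 -1 0; 10 -0.5 0 -2 0; 10 -0.5 0 -3 0; 10 -0.5 0 -4 0; 10 -0.5 0 -4 0")

```text
time_s: 12.7
position: [0.5785, 0.0517, 0.2035]
tcp_rot: [[-0.504, 0.864, 0.0], [0.864, 0.504, -0.0], [-0.0, 0.0, -1.0]]
force: [0.2, 0.5, -1.6]
opening: 0.3
grasp_force: 29.7
```

>>> drive_tool(deltas="10 0 0 -1 0; 10 0 0 -2 0; 10 0 0 -3 0; 10 0 0 -3 0")

```text
time_s: 13.1
position: [0.5789, 0.0516, 0.2017]
tcp_rot: [[-0.504, 0.864, 0.001], [0.864, 0.504, -0.0], [-0.001, 0.001, -1.0]]
force: [-2.0, -0.0, 4.9]
opening: 0.3
grasp_force: 29.7
```

>>> drive_tool(deltas="10 0 0 0 0.1; 10 0 0 0 0.2; 10 0 0 0 0.3; 10 0 0 0 0.4; 10 0 0 0.3 0.5; 10 0 0 0.3 0.6; 10 0 0 0.3 0.6")

```text
time_s: 13.8
position: [0.5785, 0.0515, 0.2019]
tcp_rot: [[-0.904, 0.427, 0.0], [0.427, 0.904, -0.0], [-0.001, -0.0, -1.0]]
force: [-0.9, -0.2, 5.8]
opening: 0.301
grasp_force: 29.7
```

```bash
python3 - <<'E'
from h import *
p=bot.read_state();print(p['position'],np.degrees(np.arctan2(p['tcp_rot'][1,0],p['tcp_rot'][0,0])),p['force'],p['moment'])
im,M=snap('side','sw'); y=im[226:246,280:302].astype(int); print((y[:,:,0]-y[:,:,2]))
E
```

```text
[0.57851112 0.05147756 0.20190796] 154.72248277494165 [-0.94288088 -0.23469343  5.82461743] [-0.08220551  0.35106564 -0.04386225]
[[24 31 35 35 37 37 35 32 17  6  0 -3  2 -1 -2  1  0 -1  0  0 -2 -2]
 [26 25 30 35 37 37 37 36 32 20  9  3  0 -2  0 -1  0  2 -2  0  2  5]
 [35 33 24 27 35 36 37 36 36 34 32 19 10  8  7  2 -2 -2  2  8 14 20]
 [36 36 32 23 26 35 37 36 36 37 36 36 32 27 22  5 -1 -1  6 22 34 36]
 [36 36 36 33 26 26 31 36 36 37 36 37 36 35 30  5 -3 -2  7 23 35 37]
 [36 35 37 36 35 34 25 29 34 36 36 36 35 35 30  9 -2 -2  6 24 35 36]
 [36 36 36 35 35 36 33 25 27 34 33 29 23 18 20  7 -2 -2  6 24 35 36]
 [37 36 35 36 36 36 35 32 23 17 11  1  1  1  6  3 -1 -2  6 24 35 36]
 [36 36 36 35 37 36 37 36 31 13 -2 -4 -5 -4 -3 -1 -2 -2  7 23 36 36]
 [35 35 36 36 36 36 37 36 34 21  1 -5 -5 -5 -4 -2 -3 -3  6 22 32 26]
 [36 36 36 37 37 36 36 36 36 29 10 -3 -5 -5 -4 -2 -2 -2  5 18 24 22]
 [36 36 36 37 36 36 36 35 35 26 10 -3 -5 -5 -4 -2 -1 -2  1 13 19 22]
 [36 36 36 36 36 36 36 35 36 32 18 -1 -4 -5 -4 -2 -3 -2 -2  4 10 17]
 [36 36 35 36 36 37 36 36 34 26 20  5 -3 -5 -5 -3 -3 -1 -2 -2  1 12]
 [36 36 36 36 36 36 35 33 26 23 18  5 -4 -5 -4 -5 -2 -2 -3 -3 -3  8]
 [35 35 36 36 37 35 28 25 24 19  6 -3 -4 -5 -4 -5 -2 -3 -2 -3 -3  3]
 [36 35 36 36 35 34 24 24 21 12 -1 -3 -4 -4 -4 -5 -3 -2 -3 -3 -5 -3]
 [36 36 36 37 35 34 25 23 18  4 -4 -4 -4 -4 -6 -6 -4 -3 -2 -2 -5 -5]
 [36 35 36 36 36 34 27 23 17  3 -3 -5 -4 -4 -6 -5 -6 -4 -2 -3 -4 -4]
 [35 37 36 36 35 35 32 24 21  7 -3 -4 -4 -6 -5 -6 -6 -5 -3 -4 -3 -2]]
```

>>> drive_tool(deltas="10 0 0 -0.5 0.1; 10 0 0 -0.5 0.2; 10 0 0 -0.5 0.3; 10 0 0 -0.5 0.3")

```text
time_s: 14.25
position: [0.5787, 0.0518, 0.2019]
tcp_rot: [[-0.99, 0.141, 0.001], [0.141, 0.99, 0.0], [-0.001, 0.0, -1.0]]
force: [-2.7, -0.1, 7.5]
opening: 0.297
grasp_force: 29.7
```

```bash
cat > m.py <<'E'
from h import *
import sys
p=bot.read_state();print(p['position'],np.degrees(np.arctan2(p['tcp_rot'][1,0],p['tcp_rot'][0,0])),p['force'],p['moment'])
im,M=snap('side',sys.argv[1]); a,b=int(sys.argv[2]),int(sys.argv[3]); y=im[b:b+14,a:a+24].astype(int); print((y[:,:,0]-y[:,:,2]))
E
python3 m.py sx 276 230
```

```text
[0.57872175 0.05182462 0.20194092] 171.90060233672992 [-2.73332108 -0.12878731  7.52257225] [ 0.10841445  0.45104831 -0.07830596]
[[36 37 36 36 36 36 35 33 25 26 32 36 36 36 33 25 23 21 17  1 -2 -2  4 17]
 [35 35 36 35 36 36 36 35 34 32 25 28 34 34 32 24 22 22 17  0  0 -1  4 16]
 [36 36 36 36 37 36 36 36 35 36 33 23 23 24 22 19 22 22 17  1 -2 -2  3 15]
 [36 35 35 36 36 36 36 36 36 36 34 22 16 12  7  3 15 21 19  6 -2 -2  2 13]
 [36 36 35 36 36 36 36 35 36 32 26 18  6 -1 -4 -3  5 19 17  5 -3 -2  2 13]
 [36 36 36 35 36 36 36 36 33 26 21  9 -2 -4 -5 -4  0 10 16  4 -2 -2  2 13]
 [36 35 36 36 36 36 36 34 27 23 21  9 -2 -6 -5 -4 -4 -1  6  2 -1 -3  1 12]
 [35 35 36 36 36 36 36 32 25 23 23 18  7 -3 -5 -4 -4 -4 -2 -2 -2 -2  0  9]
 [37 36 36 36 36 36 34 27 23 24 23 23 17  2 -5 -5 -5 -4 -3 -3 -2 -2 -2  1]
 [36 35 35 36 35 34 27 24 22 23 25 24 20 10 -3 -5 -6 -4 -4 -1 -2 -1 -2 -2]
 [35 36 36 35 34 26 24 24 23 23 24 24 23 18  5 -4 -5 -5 -5 -3 -2 -3 -2 -3]
 [35 36 35 35 33 25 23 23 24 24 24 23 23 18  6 -2 -5 -5 -6 -5 -3 -3 -3 -3]
 [36 36 36 34 27 25 23 23 23 24 23 23 21 10 -1 -5 -4 -5 -5 -4 -3 -2 -3 -3]
 [35 36 36 33 25 23 23 24 24 24 23 22 18  4 -4 -5 -4 -4 -4 -5 -5 -3 -3 -3]]
```

>>> drive_tool(deltas="10 0 0 0 0.1; 10 0 0 0 0.2; 10 0 0 0 0.3; 10 0 0 0 0.3")

```text
time_s: 14.7
position: [0.5787, 0.0523, 0.202]
tcp_rot: [[-0.987, -0.158, 0.001], [-0.158, 0.987, 0.001], [-0.001, 0.001, -1.0]]
force: [-2.8, 0.5, 8.4]
opening: 0.298
grasp_force: 29.7
```

```bash
python3 m.py sy 276 230
```

```text
[0.578662   0.05226264 0.20197112] -170.92469301398333 [-2.81842527  0.52889425  8.43886067] [ 0.39565974  0.5244899  -0.05452781]
[[36 36 37 35 35 32 25 21 20 19 21 23 21 23 21 22 22 21 15  1 -3 -3  4 16]
 [35 36 35 35 33 27 23 22 23 22 21 21 22 22 22 21 22 21 16  1 -1 -2  3 17]
 [35 34 30 34 33 24 23 24 24 22 22 20 20 23 22 22 22 22 16  1 -2 -1  4 16]
 [36 33 25 25 25 23 24 22 23 23 23 21 16 16 21 23 23 22 17  1 -2 -1  2 14]
 [36 32 25 23 23 24 23 24 23 24 23 18  5 -1 10 20 22 21 18  4 -1 -1  2 13]
 [34 28 23 23 23 24 23 24 23 23 18  7 -3 -5 -2 10 19 21 17  3 -1  0  2 13]
 [35 32 25 23 23 24 23 23 23 19  6 -2 -4 -5 -5 -2 10 18 18  4 -2 -2  1 13]
 [35 33 24 23 23 23 22 23 23 13 -1 -4 -5 -5 -4 -5 -2  4  6  3 -2 -2  2 13]
 [34 25 24 24 23 23 23 24 23 19  7 -2 -4 -4 -4 -5 -4 -3 -3 -3 -2 -1 -2  3]
 [32 25 24 23 24 24 23 24 23 22 18  8 -2 -4 -5 -5 -4 -4 -3 -3 -3 -3 -3 -1]
 [26 23 24 24 23 22 23 24 23 23 22 19  7 -3 -5 -5 -5 -4 -4 -3 -3 -4 -1 -2]
 [26 23 23 23 23 24 23 24 23 24 23 23 19  8 -3 -5 -4 -5 -4 -2 -3 -3 -1 -3]
 [31 23 23 24 23 23 23 24 23 23 22 23 21 11 -2 -3 -4 -5 -5 -5 -4 -4 -2 -2]
 [26 23 23 22 23 23 24 24 24 23 23 22 19  4 -3 -4 -3 -4 -3 -4 -5 -5 -3 -3]]
```

>>> drive_tool(deltas="10 0 0 0 0.1; 10 0 0 0 0.18; 10 0 0 0 0.18")

```text
time_s: 15.05
position: [0.5786, 0.0525, 0.2019]
tcp_rot: [[-0.943, -0.331, 0.001], [-0.331, 0.943, 0.002], [-0.001, 0.001, -1.0]]
force: [-1.5, 1.3, 8.6]
opening: 0.297
grasp_force: 29.7
```

```bash
python3 m.py sz 276 230
```

```text
[0.57864236 0.05245226 0.20188406] -160.64070074247937 [-1.50835885  1.29968105  8.60915887] [ 0.50543211  0.46256639 -0.0855227 ]
[[24 22 23 24 23 23 22 22 20 19 20 21 21 23 22 22 21 21 16  1 -2 -2  5 16]
 [25 23 22 23 23 22 23 23 23 22 21 21 23 23 22 23 23 21 16  0 -2 -3  4 15]
 [24 23 24 25 23 24 23 24 23 23 22 19 20 22 21 21 22 22 17  1 -2 -1  5 16]
 [23 23 23 23 24 23 23 23 23 24 23 21 18 19 23 22 22 22 17  1 -2 -1  5 16]
 [22 23 24 23 23 23 23 24 23 23 22 19 15 17 20 21 22 22 16  1 -2 -1  2 14]
 [24 24 23 23 23 23 23 23 23 23 18  6  0  8 17 18 19 21 17  4 -2 -1  2 13]
 [23 23 24 23 22 23 24 23 23 19  5 -3 -4 -2  5 14 18 19 18  4 -2 -2  2 13]
 [23 23 24 23 23 23 23 24 22 11 -3 -5 -4 -4 -3  0  9 12  6  0 -2 -2  1 12]
 [23 23 24 24 23 24 23 22 20  8 -3 -5 -4 -5 -4 -5 -1  1 -2 -1 -1 -3  0  3]
 [23 23 24 23 24 23 24 22 22 17  4 -3 -5 -4 -5 -5 -4 -1 -3 -2 -3 -2 -3 -1]
 [24 22 23 22 23 23 22 23 23 23 19  7 -2 -4 -5 -4 -3 -3 -3 -2 -3 -2 -2 -3]
 [23 24 23 23 24 24 23 24 24 23 23 20 10 -2 -3 -4 -5 -6 -3 -2 -1 -2 -2 -3]
 [23 23 24 23 22 24 23 23 24 23 23 23 18  4 -4 -5 -4 -4 -5 -4 -3 -3 -3 -4]
 [23 23 23 23 24 23 23 24 23 23 23 23 18  3 -3 -4 -4 -5 -5 -5 -4 -4 -2 -2]]
```

>>> drive_tool(deltas="10 0 0 0 0.1; 10 0 0 0 0.1")

```text
time_s: 15.3
position: [0.5786, 0.0525, 0.2019]
tcp_rot: [[-0.906, -0.424, 0.001], [-0.424, 0.906, 0.002], [-0.002, 0.001, -1.0]]
force: [-1.9, 1.8, 7.0]
opening: 0.295
grasp_force: 29.7
```

```bash
python3 m.py sz2 276 230; python3 - <<'E'
from h import *
c=np.array([.577,.052,.1199]);im,M=load('sz2')
for th in(1.3,1.4,1.5,1.57):
  print(th,*[np.round(proj(M,stud(c,th,1,.023,.010,w)),1) for w in(.005,-.005)])
E
```

```text
[0.57861113 0.05249955 0.20185157] -154.91120540457496 [-1.91896231  1.84502964  7.03354893] [ 0.54419729  0.48418783 -0.13440177]
[[23 23 23 22 22 23 23 22 20 19 21 23 22 23 23 22 23 20 15  0 -2 -1  5 16]
 [24 22 22 23 23 24 24 22 23 22 20 20 22 22 22 22 22 21 17  0 -2 -2  4 17]
 [23 23 23 24 23 23 23 24 24 23 23 20 20 22 22 22 22 21 16  1 -2 -1  4 17]
 [23 23 23 23 23 24 23 23 23 23 22 20 17 20 21 22 22 21 17  1 -2 -1  5 16]
 [23 23 24 23 23 23 24 23 23 23 24 20 16 18 19 21 22 22 17  2 -2 -2  5 15]
 [23 23 24 22 23 23 24 23 24 22 18  6  0  7 19 19 20 21 19  4 -1 -2  2 13]
 [23 24 23 24 24 24 22 23 23 19  7 -2 -5 -2  6 15 17 18 17  4 -1 -2  2 13]
 [23 23 24 23 23 23 23 23 22 11 -2 -6 -5 -4 -3 -1  8 12  5 -1 -3 -1  0 11]
 [23 23 23 23 24 23 24 23 19  9 -3 -5 -5 -4 -4 -5 -2  1 -2 -2 -3 -3 -1  2]
 [23 23 23 23 23 23 24 23 22 17  4 -3 -4 -4 -4 -5 -5 -4 -3 -2 -3 -2 -2 -3]
 [23 23 23 24 23 24 22 23 23 22 17  8 -2 -4 -4 -6 -5 -5 -4 -2 -4 -3 -3 -2]
 [23 23 23 23 24 24 23 24 23 24 22 20 11 -1 -5 -4 -5 -6 -5 -3 -2 -4 -3 -3]
 [22 22 23 23 24 23 24 23 24 23 23 22 19  5 -3 -5 -5 -6 -5 -4 -3 -3 -3 -2]
 [23 22 23 22 23 23 24 24 23 24 23 22 18  2 -5 -4 -3 -6 -4 -5 -4 -3 -2 -2]]
1.3 [286.  234.9] [289.5 232.5]
1.4 [285.4 235.8] [288.6 232.9]
1.5 [284.9 236.7] [287.7 233.4]
1.57 [284.7 237.3] [287.1 233.8]
```

>>> drive_tool(deltas="10 0 0 0 -0.12; 10 0 0 15 -0.2; 10 0 0 40 -0.3; 10 -5 -30 60 -0.44; 10 -10 -70 60 -0.58; 10 -15 -110 60 -0.72; 10 -20 -150 60 -0.86; 10 -25 -190 60 -1; 10 -33 -223 60 -1.14; 10 -33 -223 60 -1.28; 10 -33 -223 60 -1.42; 10 -33 -223 60 -1.56")

```text
time_s: 16.55
position: [0.5454, -0.1719, 0.26]
tcp_rot: [[-0.427, 0.904, 0.0], [0.904, 0.427, 0.0], [0.0, 0.0, -1.0]]
force: [0.9, 0.0, -1.1]
opening: 0.299
grasp_force: 29.6
```

>>> drive_tool(deltas="10 0 0 0 -0.14; 10 0 0 0 -0.28; 10 0 0 0 -0.42; 10 0 0 0 -0.5; 10 0 0 0 -0.5; 10 0 0 0 -0.5")

```text
time_s: 17.15
position: [0.5456, -0.1713, 0.2602]
tcp_rot: [[0.05, 0.999, 0.0], [0.999, -0.05, 0.0], [0.0, 0.0, -1.0]]
force: [-0.3, 0.2, -1.9]
opening: 0.3
grasp_force: 29.7
```

```bash
python3 - <<'E'
from h import *
p=bot.read_state();t=p['position'];print(t,p['tcp_rot'][:2,0],p['force'])
w,W=snap('wrist','wr'); c=np.array([.552,-.1215,.1199]);q=proj(W,c,True);print('pred',q)
u,v=np.round(q).astype(int); y=w[v-24:v+24,u-24:u+24].astype(int)
m=((y[:,:,0]-y[:,:,2])<9); g=y.mean(2).astype(int)
for r,rr in zip(m,g): print(''.join((' ' if not a else '#' if b<70 else '+' if b<110 else 'o') for a,b in zip(r,rr)))
print(u-24,v-24)
E
```

```text
[ 0.54555766 -0.17127863  0.26018778] [0.05022805 0.99873776] [-0.34934462  0.22120299 -1.93618914]
pred [323.57800992 168.16299169]
                     oooooooooooo+              
                     oooooooooooo+              
                     oooooooooooo+              
                     oooooooooooo               
                     oooooooooooo               
                     ooooooooooooo              
                     ooooooooooooo              
                     ooooooooooooo              
                     ooooooooooooo              
                     oooooooooooo+              
                     oooooooooooo+              
                     ooooooooooooo              
                     ooooooooooooo              
                ooooooo+++oooooooo+++o          
               ooooooo++#+ooooooooo+ooo         
               ooooooo++#+oooooooooooooo        
               ooooooo+##+ooooooooooooooo       
               ooooooo++#+oooooooooo+ooooo      
            oooooooooo+##+oooooooooooooooo      
            oooooooooo++#+oooooooooo
[... 692 characters left out ...]
      
                ooooooo+##+ooooooooo+++o        
                ooooooo+##+ooooooo++++o         
                ooooooo+##+ooooooo+++           
                        oooo++++  +             
                                                
                                                
                                                
                                                
                                                
                                                
                                                
                                                
                                                
                                                
300 144
```

>>> drive_tool(deltas="10 3 25 0 0.03; 10 6 49.5 0 0.03; 10 6 49.5 -20 0.03; 10 6 49.5 -40 0.03; 10 6 49.5 -50 0.03; 10 6 49.5 -53 0.03; 10 6 49.5 -55 0.03; 10 6 49.5 -55 0.03")

```text
time_s: 18.0
position: [0.552, -0.1222, 0.2058]
tcp_rot: [[0.022, 1.0, 0.001], [1.0, -0.022, -0.0], [-0.0, 0.001, -1.0]]
force: [0.4, 0.4, -1.1]
opening: 0.3
grasp_force: 29.7
```

>>> drive_tool(deltas="10 -0.5 0 -1.5 0; 10 -0.5 0 -3 0; 10 -0.5 0 -4.5 0; 10 -0.5 0 -5.5 0; 10 -0.5 0 -6.5 0; 10 -0.5 0 -6.5 0")

```text
time_s: 18.6
position: [0.552, -0.1221, 0.2003]
tcp_rot: [[0.022, 1.0, 0.003], [1.0, -0.022, -0.001], [-0.001, 0.003, -1.0]]
force: [0.1, -0.1, 5.8]
opening: 0.3
grasp_force: 29.7
```

>>> drive_tool(deltas="10 0 0 0 0.13; 10 0 0 0 0.26; 10 0 0 0.3 0.39; 10 0 0 0.5 0.52; 10 0 0 0.7 0.65; 10 0.3 0 0.9 0.78; 10 0.5 0 1.1 0.91; 10 0.5 0 1.3 1.04; 10 0.5 0 1.3 1.17; 10 0.5 0 1.3 1.2; 10 0.5 0 1.3 1.2")

```text
time_s: 19.7
position: [0.5523, -0.1221, 0.2015]
tcp_rot: [[-0.924, 0.382, 0.002], [0.382, 0.924, -0.001], [-0.002, 0.0, -1.0]]
force: [0.1, 0.2, 5.0]
opening: 0.299
grasp_force: 29.7
```

```bash
cat > m2.py <<'E'
from h import *
import sys
p=bot.read_state();print(p['position'],np.degrees(np.arctan2(p['tcp_rot'][1,0],p['tcp_rot'][0,0])),p['force'],p['moment'][2])
im,M=snap('side',sys.argv[1]); c=np.array([.5511,-.122,.1199])
for th in(.1,.5,.9,1.2,1.4,1.57): print(th,*[np.round(proj(M,stud(c,th,-1,.023,.010,w)),1) for w in(.005,0,-.005)])
u,v=np.round(proj(M,c)).astype(int); print('c',u,v); y=im[v-14:v+16,u-18:u+18].astype(int); m=(y[:,:,0]-y[:,:,2])<9; g=y.mean(2)
for i,(r,rr) in enumerate(zip(m,g)): print(v-14+i,''.join(' ' if not a else '#' if b<60 else '+' if b<95 else 'o' for a,b in zip(r,rr)))
print('col0',u-18)
E
python3 m2.py r1
```

```text
[ 0.55229083 -0.12214863  0.20149792] 157.51187362962625 [0.12180699 0.15937396 5.00087411] -0.10277895672028124
0.1 [332.9 195.4] [331. 194.] [329.  192.6]
0.5 [336.9 196.4] [334.7 195.8] [332.6 195.2]
0.9 [340.4 195.9] [338.5 196.2] [336.6 196.4]
1.2 [342.6 194.6] [341.  195.4] [339.4 196.3]
1.4 [343.6 193.2] [342.3 194.4] [341.  195.7]
1.57 [344.2 191.9] [343.2 193.4] [342.2 194.9]
c 336 185
171                   ###+oooooooooooooo
172                   +#+ooooooooooooooo
173                   +#+ooooooooooooooo
174                   +#+ooooooooooooooo
175                   ++  oooooooooooooo
176                   ++    oooooooooooo
177                   +#     ooooooooooo
178                   +#     ooooooooooo
179                   ##       ooooooooo
180                  +##        oooooooo
181                  ###+        ooooooo
182               oo+##++o        oooooo
183              oooo+##++         ooooo
184             +oooo+##++o          ooo
185             ++oooo+##+o           oo
186            +++oooo+#++o            o
187            ++oooooo+++o             
188            +++ooooo+++o             
189            +++oo+ooo+++             
190             ++++++++++              
191              +++++oooo              
192               +++ooooo              
193                 ++ooooo             
194            ##     ooooo             
195           ####    +oooo             
196          ######    ++++             
197          ######                     
198         ######                      
199        #######                      
200       #######                       
col0 318
```

>>> drive_tool(deltas="10 0 0 -0.3 0.12; 10 0 0 -0.3 0.24; 10 0 0 -0.3 0.36; 10 0 0 -0.3 0.48; 10 0 0 -0.3 0.6; 10 0 0 -0.3 0.6")

```text
time_s: 20.35
position: [0.5522, -0.1216, 0.2015]
tcp_rot: [[-0.978, -0.207, 0.002], [-0.207, 0.978, 0.0], [-0.002, -0.0, -1.0]]
force: [-0.9, 1.8, 6.9]
opening: 0.301
grasp_force: 29.7
```

```bash
python3 m2.py r2
```

```text
[ 0.55224829 -0.12157762  0.20148696] -168.0311471229107 [-0.86940769  1.82358493  6.8976324 ] -0.06255311501576201
0.1 [332.9 195.4] [331. 194.] [329.  192.6]
0.5 [336.9 196.4] [334.7 195.8] [332.6 195.2]
0.9 [340.4 195.9] [338.5 196.2] [336.6 196.4]
1.2 [342.6 194.6] [341.  195.4] [339.4 196.3]
1.4 [343.6 193.2] [342.3 194.4] [341.  195.7]
1.57 [344.2 191.9] [343.2 193.4] [342.2 194.9]
c 336 185
171                   ###+oooooooooooooo
172                   ##+ooooooooooooooo
173                   ##+ooooooooooooooo
174                   ##+ooooooooooooooo
175                  +##+ooooooooooooooo
176                  +##+  ooooooooooooo
177                   ##+   oooooooooooo
178                  +##+    ooooooooooo
179                  +##+      ooooooooo
180                  +##+       oooooooo
181                 +####        ooooooo
182               o++####+        oooooo
183              ++++####+          oooo
184             +ooo++##++o          ooo
185             ++ooo++##++           oo
186            ++++oooo+++oo           o
187            ++++oooo++++             
188            +++++oooo+++             
189            ++++++oooooo             
190             +++++oo+oooo            
191              +++++++ooooo           
192               ++++++oooooo          
193                     ++oooo          
194            ##        +ooo           
195           ####         +            
196          ######                     
197          ######                     
198         #######                     
199        #######                      
200       #######                       
col0 318
```

>>> drive_tool(deltas="10 0 0 0 0.1; 10 0 0 0 0.2; 10 0 0 0 0.28; 10 0 0 0 0.28")

```text
time_s: 20.8
position: [0.5523, -0.1215, 0.2014]
tcp_rot: [[-0.883, -0.468, 0.002], [-0.468, 0.883, 0.0], [-0.002, -0.001, -1.0]]
force: [-1.0, 2.1, 7.4]
opening: 0.298
grasp_force: 29.8
```

```bash
python3 m2.py r3 | grep -v '^[01]\.'
```

```text
[ 0.55229884 -0.1215081   0.20141435] -152.06525827043703 [-1.02750559  2.05452823  7.37040998] -0.1747771769339507
c 336 185
171                  ####+oooooooooooooo
172                  +##+ooooooooooooooo
173                   ##+ooooooooooooooo
174                   ##+ooooooooooooooo
175                   ##+ooooooooooooooo
176                   ##+  ooooooooooooo
177                  +##+   oooooooooooo
178                  +##+    ooooooooooo
179                  +##+      ooooooooo
180                  +##+        ooooooo
181                 o+##+         oooooo
182               o+++###+         ooooo
183              ++++####+          oooo
184             +ooo++###++           oo
185             ++ooo++##+o            o
186            +++ooooo+++oo            
187            +++++oooo+++             
188            +++++ooooo+o             
189            +++++++oooooo            
190             ++++++++ooooo           
191              ++++++++ooooo          
192               +++++++ooooo          
193                      +oooo          
194            ##         +oo           
195           ####                      
196          ######                     
197          ######                     
198         #######                     
199        #######                      
200       #######                       
col0 318
```

>>> drive_tool(deltas="10 0 0 0 -0.12; 10 0 0 15 -0.2; 10 0 0 45 -0.3; 10 -20 -30 65 -0.42; 10 -45 -65 65 -0.45; 10 -75 -100 65 -0.45; 10 -105 -135 65 -0.45; 10 -135 -170 65 -0.45; 10 -159 -206 65 -0.45; 10 -159 -206 65 -0.45; 10 -159 -206 65 -0.45; 10 -159 -206 65 -0.45")

```text
time_s: 22.05
position: [0.3926, -0.3268, 0.2646]
tcp_rot: [[-0.999, -0.038, -0.0], [-0.038, 0.999, 0.001], [0.0, 0.001, -1.0]]
force: [0.5, -0.8, -2.1]
opening: 0.301
grasp_force: 29.7
```

```bash
python3 - <<'E'
from h import *
p=bot.read_state();t=p['position'];print(t,np.degrees(np.arctan2(p['tcp_rot'][1,0],p['tcp_rot'][0,0])),p['force'],p['moment'][2])
im,M=snap('side','d1'); tip=t+[0,0,-.086]; q=proj(M,tip); print('tip',q,'hole',proj(M,(.393,-.3275,.07)))
u,v=np.round(q).astype(int); g=im[v-8:v+6,u-10:u+10].mean(2).astype(int); print(g)
# hole in side view: dark blob on stand top
a,b=np.round(proj(M,(.393,-.3275,.07))).astype(int); print(a-12,b-9);print(im[b-9:b+10,a-12:a+13].mean(2).astype(int))
E
```

```text
[ 0.3926417  -0.32679269  0.26456677] -177.83966085365844 [ 0.46240084 -0.83646862 -2.10511091] -0.011579927858853976
tip [433.24425863 120.21908069] hole [425.89305782 157.997658  ]
[[214 215 215 215 214 214 214 214 214 213 193 106  61  64 108 184 211 215
  214 214]
 [215 215 215 215 215 215 214 214 214 210 184  95  60  67 125 205 214 214
  214 215]
 [213 214 215 215 215 215 214 215 213 193 126  66  59  72 136 204 214 214
  214 214]
 [214 215 214 214 214 214 213 213 205 164  83  54  58  64 105 176 211 214
  215 215]
 [214 215 214 214 215 215 215 214 204 157  75  57  58  63 108 182 212 215
  214 214]
 [215 214 215 214 214 215 215 213 198 133  70  59  59  63 111 187 211 215
  214 214]
 [215 214 214 213 214 214 213 213 192 109  64  59  59  68 127 205 213 214
  214 214]
 [214 215 214 214 215 215 215 213 193 114  73  64  63  77 140 207 214 214
  214 214]
 [214 215 215 214 215 215 214 213 204 170 138 116 108 104 152 209 214 214
  215 215]
 [215 214 215 215 214 215 214 215 213 210 207 206 205 204 208 214 215 215
  215 214]
 [215 215 214 214 214 214 215 214 215 214 215 214 215 214 214 215 2
[... 1577 characters left out ...]
50  47  43  42  39  39  38  41  45  52
   52  53  54  54  53  54  60]
 [ 54  54  53  54  54  54  54  54  52  53  52  52  52  51  51  52  52  52
   52  54  53  54  53  54  57]
 [ 53  53  53  54  52  53  52  54  53  53  54  52  54  54  53  53  53  54
   53  54  54  52  55  54  55]
 [ 53  53  54  54  53  53  54  53  54  53  54  54  53  52  54  55  58  53
   54  53  53  53  52  53  53]
 [ 54  54  54  52  53  54  53  54  53  53  52  53  54  53  54  56  59  55
   52  52  55  53  53  54  54]
 [ 53  54  53  54  52  52  54  53  53  53  54  55  54  53  54  57  60  59
   54  53  53  53  53  53  54]
 [ 56  54  54  54  53  53  55  53  53  53  53  53  53  55  56  61  62  61
   60  55  54  53  53  53  52]]
```

>>> drive_tool(deltas="10 1 -1 -45 0; 10 1 -1 -90 0; 10 1 -1 -125 0; 10 1 -1 -150 0; 10 1 -1 -160 0; 10 1 -1 -165 0; 10 1 -1 -165 0")

```text
time_s: 22.8
position: [0.3943, -0.3287, 0.1001]
tcp_rot: [[-0.999, -0.038, 0.0], [-0.038, 0.999, -0.001], [-0.0, -0.001, -1.0]]
force: [-0.5, -0.1, -0.7]
opening: 0.299
grasp_force: 29.7
```

>>> drive_tool(deltas="10 0 0 -1.5 0; 10 0 0 -3 0; 10 0 0 -4 0; 10 0 0 -4 0")

```text
time_s: 23.2
position: [0.3939, -0.3293, 0.0965]
tcp_rot: [[-0.999, -0.037, 0.001], [-0.037, 0.999, -0.001], [-0.001, -0.001, -1.0]]
force: [1.1, -0.4, 2.2]
opening: 0.297
grasp_force: 29.7
```

>>> drive_tool(deltas="60 0 0 0.5 0; 60 0 0 0.5 0; 60 0 0 0.5 0; 60 0 0 0.5 0; 60 0 0 0.5 0; 60 0 0 0.5 0; 60 0 0 40 0; 60 0 0 80 0; 60 0 0 120 0; 60 0 0 170 0; 60 0 0 170 0; 60 0 0 170 0")

```text
time_s: 24.4
position: [0.3939, -0.3292, 0.2671]
tcp_rot: [[-0.999, -0.037, 0.002], [-0.037, 0.999, -0.003], [-0.002, -0.003, -1.0]]
force: [-0.2, -0.2, -1.1]
opening: 0.689
grasp_force: 0.0
```

```bash
python3 - <<'E'
from h import *
p=bot.read_state();print(p['position'],p['opening'],p['force'],p['joint_positions'])
im,M=snap('side','e1'); a,A=load('side0'); d=np.abs(im.astype(int)-a).sum(2); print('diff at driver',(d[125:195,400:450]>60).sum(), 'L img ');
T,Mt=snap('top','t1')
# panel handle: black bar in side view
g=im.sum(2); m=((g<110)*255).astype(np.uint8); m[:170]=0; m[260:]=0; m[:,:270]=0; m[:,370:]=0
for c in cv2.findContours(m,0,1)[0]:
    if cv2.contourArea(c)>15: print('side bar',cv2.minAreaRect(c),cv2.boundingRect(c))
g=T.sum(2); m=((g<110)*255).astype(np.uint8); m[:200]=0; m[250:]=0; m[:,:320]=0; m[:,380:]=0
for c in cv2.findContours(m,0,1)[0]:
    if cv2.contourArea(c)>15: print('top bar',cv2.minAreaRect(c),cv2.boundingRect(c))
seat=np.array([.564,-.035,0])
E
```

```text
[ 0.39386019 -0.32917659  0.26709864] 0.6891308583158253 [-0.15496287 -0.24443494 -1.06625671] [-5.23766153e+01  1.83860115e+01  9.48949485e+01  2.67328601e-04
  6.65342762e+01 -1.44513754e+02]
diff at driver 652 L img 
side bar ((319.13116455078125, 211.4076385498047), (5.858702182769775, 39.95935821533203), 34.2868766784668) (306, 195, 27, 34)
top bar ((346.98565673828125, 226.6061553955078), (38.59514236450195, 8.276126861572266), 7.696051120758057) (328, 220, 39, 13)
```

>>> drive_tool(deltas="28 15 25 0 -0.14; 28 30 50 0 -0.29; 28 45 80 0 -0.43; 28 60 105 0 -0.58; 28 75 135 0 -0.72; 28 90 160 0 -0.87; 28 105 190 0 -1.01; 28 120 215 0 -1.16; 28 135 245 0 -1.3; 28 150 270 0 -1.45; 28 161 296 0 -1.6; 28 161 296 0 -1.745")

```text
time_s: 25.7
position: [0.5543, -0.0295, 0.2633]
tcp_rot: [[0.139, 0.99, -0.004], [0.99, -0.139, 0.003], [0.002, -0.005, -1.0]]
force: [-0.1, -0.2, -0.7]
opening: 0.323
grasp_force: 0.0
```

>>> drive_tool(deltas="28 0 0 -30 0; 28 0 0 -70 0; 28 0 0 -90 0; 28 0 0 -90 0; 28 0 0 -90 0")

```text
time_s: 26.2
position: [0.5538, -0.0327, 0.1746]
tcp_rot: [[0.137, 0.991, -0.003], [0.991, -0.137, 0.001], [0.0, -0.003, -1.0]]
force: [0.2, -0.8, 0.9]
opening: 0.324
grasp_force: 0.0
```

```bash
python3 - <<'E'
from h import *
p=bot.read_state();t=p['position'];print(t,p['tcp_rot'][:2,1],p['opening'],p['force'])
w,W=snap('wrist','wh'); im,M=snap('side','e2'); T,Mt=snap('top','t2')
b=np.array([.5552,-.0336,.1354])
for h in(-.04,0,.04): print('bar wrist',proj(W,b+ey*h+n*.005,True))
q=proj(W,b,True).astype(int); g=w[max(0,q[1]-45):q[1]+40:2,q[0]-60:q[0]+60:2].astype(int).sum(2)
print(q)
for r in g: print(''.join('#' if x<100 else '+' if x<250 else '.' for x in r))
q=proj(M,(.393,-.328,.115)).astype(int);print('driver px',im[q[1]-2:q[1]+3,q[0]-2:q[0]+3].sum(2).tolist(), im[q[1]+18:q[1]+21,q[0]-5:q[0]+5].sum(2).tolist())
E
```

```text
[ 0.55381887 -0.03266778  0.17458005] [ 0.99061479 -0.13664568] 0.32397414712823797 [ 0.22685616 -0.84428441  0.94571675]
bar wrist [316.46496483 335.0550782 ]
bar wrist [316.60463213 273.88743423]
bar wrist [316.80728075 204.00895338]
[321 271]
........................+#####+#####........................
........................+###########........................
........................+###########........................
........................+#####+#####........................
........................+###########........................
........................+###+###+###........................
........................+###########........................
........................+##+##+#####........................
........................+###########........................
........................+#####+#####........................
........................+###########........................
........................+###########........................
........................+###########........................
..........+.............+###########........................

[... 1321 characters left out ...]
....############....
.+############..........+++++++++##+........#############...
.#############+.........+#+++++++##+........##############..
############+#+.........++###++++##+.+#++...###############.
##############+.........+++++++++##++######+###############+
##############+.........+#++++++++##########################
##############+.........++#++++++#########+#################
##############+.........+##+##++#########+##################
driver px [[13, 14, 14, 16, 15], [17, 16, 20, 15, 19], [17, 16, 17, 12, 16], [18, 16, 17, 18, 18], [17, 14, 24, 20, 14]] [[28, 21, 29, 32, 33, 26, 31, 26, 26, 33], [59, 39, 30, 20, 27, 26, 23, 29, 50, 106], [158, 119, 77, 66, 68, 67, 72, 98, 171, 296]]
```

>>> drive_tool(deltas="28 1 -0.5 -25 0; 28 1 -0.5 -45 0; 28 1 -0.5 -50 0; 28 1 -0.5 -53 0; 28 1 -0.5 -53 0")

```text
time_s: 26.85
position: [0.5562, -0.0335, 0.1236]
tcp_rot: [[0.137, 0.991, 0.001], [0.991, -0.137, -0.0], [-0.0, 0.001, -1.0]]
force: [0.9, -0.6, 1.0]
opening: 0.32
grasp_force: 0.0
```

>>> drive_tool(deltas="28 0 0 -1.5 0; 5 0 0 -1.5 0; 5 0 0 -1.5 0; 5 0 0 -1.5 0; 5 0 0 -1.5 0; 5 0 0 -1.5 0; 5 0 0 -1.5 0")

```text
time_s: 27.55
position: [0.5546, -0.0332, 0.1216]
tcp_rot: [[0.136, 0.991, -0.002], [0.991, -0.136, 0.0], [-0.0, -0.002, -1.0]]
force: [-4.8, -0.3, 6.0]
opening: 0.149
grasp_force: 30.0
```

>>> drive_tool(deltas="5 0 0 2 0; 5 0 0 5 0; 5 0 0 9 0; 5 0 0 14 0; 5 0 0 20 0; 5 0 0 30 0; 5 0 0 45 0; 5 0 0 45 0")

```text
time_s: 28.35
position: [0.5573, -0.0337, 0.1687]
tcp_rot: [[0.137, 0.991, 0.005], [0.991, -0.137, -0.001], [-0.001, 0.005, -1.0]]
force: [1.0, -0.5, -1.1]
opening: 0.146
grasp_force: 30.0
```

```bash
python3 - <<'E'
from h import *
p=bot.read_state();t=p['position'];print(t,p['opening']*87,p['force'],p['grasp_force'])
im,M=snap('side','f1'); a,_=load('side0')
# lower-left... print panel colour mask coarse over area
for k in(0,1):
  pass
c=t+[0,0,.019]
for nm,tilt in(('level',0),('30deg',np.pi/6)):
  u_=ex*np.cos(tilt)+ez*np.sin(tilt); n_=ez*np.cos(tilt)-ex*np.sin(tilt); o=c-n_*.034
  print(nm,[np.round(proj(M,o+u_*sx*.05+ey*sy*.075)) for sx,sy in((1,1),(-1,1),(-1,-1),(1,-1))])
y=im[130:260:3,230:390:2].astype(int); d=np.abs(y-a[130:260:3,230:390:2]).sum(2); g=y.sum(2)
for r,q in zip(d,g): print(''.join('#' if b<100 else 'o' if x>40 else '.' for x,b in zip(r,q)))
E
```

```text
[ 0.55730764 -0.03373072  0.16874557] 12.690236593161444 [ 0.99693919 -0.52522052 -1.05165055] 29.992568269371986
level [array([279., 218.]), array([327., 236.]), array([359., 185.]), array([315., 171.])]
30deg [array([274., 205.]), array([316., 239.]), array([348., 189.]), array([310., 158.])]
.........................oo#oooooo..oo########################o..........ooooooo
.......................ooooooooooooo.o########################o..........ooooooo
......................ooooooooo###############################o..........ooooooo
.....................oooooo#o###oooo##########################...........ooooooo
....................ooooooooo##oooooooo######################o...........ooooooo
...................o##o#oooo###o.oooooo######################o..........oooooooo
..................o##ooooo##o#oo.....oo#######################..........oooooooo
..................o###############oooo########################oo...ooooooooooooo
..................o########o.ooo######################################o##ooooooo
....................o#####o......o####################################o###o
[... 2059 characters left out ...]
ooo.ooooooooo...oooooooooooo........................
............................ooooooooooooooooooooooooooooo.......................
............................oo..oo.oooooooooooooooooooooo.......................
.............................o.ooooo.ooooooooooooo.ooooooo......................
..................................o.oooooooooooooooooooooooo....................
..............................o.....oooo.ooooo..oooooooooo......................
...........................ooooo.o..oooooo.ooooooooooooooo......................
..........................ooooooooooooooooo..oooooooooooo.......................
..........................oooooooooooooooooooooooooooooo........................
```

>>> drive_tool(deltas="5 -10 0 30 0; 5 -30 10 60 0; 5 -50 40 60 0; 5 -65 75 60 0; 5 -80 115 60 0; 5 -90 155 60 0; 5 -100 195 60 0; 5 -110 235 60 0; 5 -120 275 60 0; 5 -127 300 60 0; 5 -130 316 60 0; 5 -130 316 60 0")

```text
time_s: 29.6
position: [0.4245, 0.2844, 0.2259]
tcp_rot: [[0.133, 0.991, -0.001], [0.991, -0.133, 0.0], [0.0, -0.001, -1.0]]
force: [-0.0, -1.3, -2.0]
opening: 0.148
grasp_force: 30.0
```

>>> drive_tool(deltas="5 0 0 -40 0; 5 0 0 -80 0; 5 0 0 -120 0; 5 0 0 -150 0; 5 0 0 -170 0; 5 0 0 -180 0; 5 0 0 -180 0")

```text
time_s: 30.3
position: [0.4253, 0.2818, 0.0452]
tcp_rot: [[0.137, 0.991, -0.002], [0.991, -0.137, -0.001], [-0.001, -0.002, -1.0]]
force: [-0.8, -0.1, -1.7]
opening: 0.152
grasp_force: 30.0
```

```bash
python3 - <<'E'
from h import *
p=bot.read_state();t=p['position'];print(t,p['opening']*87,p['force'],p['grasp_force'])
im,M=snap('side','f2'); T,Mt=snap('top','t3')
for nm,I,MM,z in(('side',im,M,.03),('top',T,Mt,.03)):
  y=I.astype(int); m=(((y[:,:,0]-y[:,:,2])>12)&(y.sum(2)>150)).astype(np.uint8)*255
  a=proj(MM,(t[0],t[1],z)).astype(int); k=np.zeros_like(m); k[max(0,a[1]-75):a[1]+75,max(0,a[0]-75):a[0]+75]=1; m*=k
  cs=[c for c in cv2.findContours(m,0,1)[0] if cv2.contourArea(c)>40]
  for c in cs: print(nm,cv2.boundingRect(c),cv2.contourArea(c),cv2.approxPolyDP(c,3,True)[:,0].tolist())
  for zz in(.024,.005): print('pred level',[np.round(proj(MM,np.array([t[0],t[1],zz])+ex*sx*.05+ey*sy*.075)).tolist() for sx,sy in((1,1),(-1,1),(-1,-1),(1,-1))])
E
```

```text
[0.42528517 0.28181249 0.04524676] 13.208948558225787 [-0.78424531 -0.12329978 -1.69081035] 29.992449581623077
side (308, 454, 31, 14) 183.5 [[308, 454], [309, 467], [338, 467]]
side (285, 373, 77, 72) 2352.0 [[306, 373], [285, 409], [333, 444], [357, 395], [355, 389], [361, 384], [351, 397], [338, 395], [330, 408], [320, 410], [318, 404], [329, 393], [326, 382], [316, 382]]
side (318, 328, 47, 19) 116.5 [[318, 328], [326, 341], [338, 346], [350, 345], [364, 333], [351, 342], [337, 343], [327, 339]]
pred level [[290.0, 421.0], [345.0, 447.0], [380.0, 371.0], [329.0, 349.0]]
pred level [[291.0, 425.0], [345.0, 451.0], [379.0, 376.0], [329.0, 355.0]]
top (200, 267, 34, 44) 1011.0 [[206, 267], [201, 275], [207, 278], [205, 290], [216, 290], [211, 299], [200, 300], [203, 306], [231, 310], [233, 271]]
top (173, 262, 20, 12) 131.5 [[175, 262], [173, 268], [190, 273], [189, 263]]
pred level [[169.0, 265.0], [160.0, 310.0], [229.0, 321.0], [237.0, 275.0]]
pred level [[172.0, 265.0], [163.0, 310.0], [230.0, 320.0], [238.0, 275.0]]
```

>>> drive_tool(deltas="5 -20 3 0 0; 5 -20 3 0 0; 5 -20 3 -2 0; 5 -16 2 -4.5 0; 5 -11 1.5 -7 0; 5 -7 1 -10 0; 5 -3 0.5 -14 0; 5 -3 0.5 -14 0")

```text
time_s: 31.2
position: [0.4239, 0.283, 0.0318]
tcp_rot: [[0.137, 0.991, 0.001], [0.991, -0.137, 0.0], [0.0, 0.001, -1.0]]
force: [0.3, -1.5, 0.9]
opening: 0.138
grasp_force: 30.0
```

```bash
cat > m3.py <<'E'
from h import *
import sys
p=bot.read_state();t=p['position'];print(t,p['opening']*87,p['force'],p['moment'])
im,M=snap('side',sys.argv[1])
y=im.astype(int); m=(((y[:,:,0]-y[:,:,2])>12)&(y.sum(2)>150)).astype(np.uint8)*255
a=proj(M,(t[0],t[1],.03)).astype(int); m[:a[1]-75]=0;m[a[1]+75:]=0;m[:,:a[0]-75]=0;m[:,a[0]+75:]=0
for c in cv2.findContours(m,0,1)[0]:
  if cv2.contourArea(c)>300: print(cv2.approxPolyDP(c,3,True)[:,0].tolist())
c=t+[0,0,.0138]
for tilt in(0,15,30):
  tt=np.radians(tilt);u_=ex*np.cos(tt)+ez*np.sin(tt); n_=ez*np.cos(tt)-ex*np.sin(tt); o=c-n_*.034
  print(tilt,[np.round(proj(M,o+u_*sx*.05+ey*sy*.075)).tolist() for sx,sy in((1,1),(-1,1),(-1,-1),(1,-1))],(o-u_*.05)[2])
E
python3 m3.py f3
```

```text
[0.42393433 0.28303785 0.03183756] 12.038629880555174 [ 0.3243973  -1.46900927  0.87484655] [-0.13235027 -0.06791825  0.0292216 ]
[[308, 383], [288, 418], [341, 449], [363, 403], [354, 397], [357, 393], [368, 393], [358, 389], [352, 402], [338, 399], [326, 417], [322, 414], [330, 397], [326, 386], [322, 389]]
0 [[291.0, 425.0], [345.0, 451.0], [380.0, 375.0], [329.0, 354.0]] 0.011637556113752202
15 [[287.0, 419.0], [339.0, 451.0], [374.0, 376.0], [326.0, 348.0]] -0.00014487423520215953
30 [[285.0, 414.0], [332.0, 449.0], [367.0, 376.0], [324.0, 343.0]] -0.00880730761491871
```

>>> drive_tool(deltas="5 3 0 -3 0; 5 5 -0.5 -6 0; 5 6 -0.5 -8 0; 5 6 -0.5 -9 0; 5 6 -0.5 -9 0")

```text
time_s: 31.75
position: [0.4296, 0.283, 0.0234]
tcp_rot: [[0.137, 0.991, 0.002], [0.991, -0.137, 0.001], [0.001, 0.002, -1.0]]
force: [2.1, 0.6, 1.7]
opening: 0.132
grasp_force: 30.0
```

```bash
python3 m3.py f4
```

```text
[0.42958471 0.28298182 0.02344443] 11.467636520811261 [2.05946386 0.60861576 1.69731095] [-0.08763919 -0.35099543 -0.02349377]
[[308, 386], [288, 423], [342, 449], [362, 406], [350, 398], [354, 394], [365, 399], [367, 395], [354, 390], [348, 403], [339, 404], [335, 399], [325, 419], [321, 416], [326, 399], [323, 387], [318, 390]]
0 [[288.0, 426.0], [342.0, 452.0], [376.0, 377.0], [326.0, 355.0]] 0.0032444318896258373
15 [[284.0, 420.0], [336.0, 452.0], [371.0, 377.0], [323.0, 350.0]] -0.008537998459328525
30 [[282.0, 416.0], [329.0, 450.0], [364.0, 377.0], [321.0, 344.0]] -0.017200431839045075
```

Panel is flat on the mat. Release gently and retreat upward.

>>> drive_tool(deltas="40 0 0 0 0; 40 0 0 0 0; 40 0 0 0 0; 40 0 0 0 0; 40 0 0 0 0; 40 0 0 20 0; 40 0 0 60 0; 40 0 0 110 0; 40 -20 -40 160 0; 40 -30 -80 180 0; 40 -40 -130 180 0; 40 -40 -130 180 0")

```text
time_s: 33.0
position: [0.3868, 0.1499, 0.2044]
tcp_rot: [[0.139, 0.99, 0.0], [0.99, -0.139, -0.001], [-0.001, 0.0, -1.0]]
force: [0.6, -0.1, -0.1]
opening: 0.457
grasp_force: 0.0
```

```bash
python3 - <<'E'
from h import *
p=bot.read_state();print(p['position'],p['opening']*87,p['force'])
im,M=snap('side','g1');T,Mt=snap('top','g2')
for nm,I,MM in(('side',im,M),('top',T,Mt)):
  y=I.astype(int); m=(((y[:,:,0]-y[:,:,2])>12)&(y.sum(2)>150)).astype(np.uint8)*255
  a=proj(MM,(.43,.283,.007)).astype(int); k=np.zeros_like(m);k[a[1]-55:a[1]+60,max(0,a[0]-60):a[0]+60]=1; m=cv2.morphologyEx(m*k,cv2.MORPH_CLOSE,np.ones((9,9)))
  c=max(cv2.findContours(m,0,1)[0],key=cv2.contourArea); b=cv2.approxPolyDP(cv2.convexHull(c),4,True)[:,0]
  P=np.array([onz(MM,*map(float,q),.007) for q in b]);print(nm,b.tolist(),np.round(P,3).tolist(),P.mean(0))
# driver / bystanders vs start
s0,_=load('side0');t0,_=load('top0')
d=np.abs(im.astype(int)-s0).max(2); print('side diff bottle,jar,rack,driver',[(d[b:b2,a:a2]>40).sum() for a,a2,b,b2 in((315,345,112,168),(234,258,158,188),(188,246,346,430),(418,440,128,165))])
# latches in top view: neutral mask orientation
for nm,cc,side in(('L',(.577,.052,.1199),1),('R',(.5511,-.1218,.1199),-1)):
  u,v=np.round(proj(Mt,cc)).astype(int); y=T[v-9:v+10,u-10:u+11].astype(int); print(nm,[np.round(proj(Mt,stud(np.array(cc),th,side,.02,.008))-[u-10,v-9]).tolist() for th in(0,1.57)])
  for r in y: print(''.join('o' if q[0]-q[2]<10 else '.' for q in r))
E
```

```text
[0.38680023 0.14988139 0.20436559] 39.73396499250946 [ 0.63039127 -0.08999525 -0.14446763]
side [[327, 355], [377, 376], [343, 450], [290, 425]] [[0.467, 0.204, 0.007], [0.369, 0.216, 0.007], [0.389, 0.362, 0.007], [0.486, 0.35, 0.007]] [0.427729   0.28291573 0.007     ]
top [[171, 265], [202, 271], [211, 291], [165, 301]] [[0.485, 0.35, 0.007], [0.473, 0.281, 0.007], [0.429, 0.259, 0.007], [0.406, 0.36, 0.007]] [0.44819061 0.31240494 0.007     ]
side diff bottle,jar,rack,driver [np.int64(0), np.int64(0), np.int64(0), np.int64(401)]
L [[20.0, 9.0], [12.0, -2.0]]
........oooooo.......
........oooooo.......
.......ooooooo.......
.......ooooooo.......
......ooooooooo......
.....oooooooooo......
.....ooooooooooo.....
....oooooooooooo.....
....oooooooooooo.....
....oooooooooooo.....
....oooooooooooo.....
....ooooooooooo......
....ooooooooooo......
.....ooooooooo.......
.....oooooooo........
..........oo.........
.....................
.....................
.....................
R [[-0.0, 6.0], [8.0, 17.0]]
.....................
.....................
.......oooooo........
......oooooooo.......
.....oooooooooo......
.....oooooooooo......
....oooooooooooo.....
....oooooooooooo.....
....oooooooooooo.....
....oooooooooooo.....
....oooooooooooo.....
....ooooooooooo......
....ooooooooooo......
.....ooooooooo.......
....ooooooooo........
.....ooooooo.........
.....oooooo..........
.....oooooo..........
.....ooooo...........
```

```bash
python3 - <<'E'
from h import *
for nm in('side0','e2','f4','g1','top0','g2'):
  I,M=load(nm); q=proj(M,(.393,-.328,.1)).astype(int); y=I[q[1]-22:q[1]+24,q[0]-20:q[0]+20:1].sum(2)
  print(nm,q, 'dark',(y<90).sum(), np.round(proj(M,(.393,-.328,.146))-q), 'bbox',[ (v.min(),v.max()) for v in np.where(y<90)])
I,M=load('g1');q=proj(M,(.393,-.328,.1)).astype(int);y=I[q[1]-24:q[1]+24:2,q[0]-24:q[0]+24].sum(2)
for r in y: print(''.join('#' if x<90 else '+' if x<300 else '.' for x in r))
E
```

```text
side0 [427 147] dark 410 [  4. -15.] bbox [(np.int64(5), np.int64(45)), (np.int64(0), np.int64(28))]
e2 [427 147] dark 409 [  4. -15.] bbox [(np.int64(4), np.int64(45)), (np.int64(0), np.int64(29))]
f4 [427 147] dark 385 [  4. -15.] bbox [(np.int64(0), np.int64(45)), (np.int64(0), np.int64(39))]
g1 [427 147] dark 841 [  4. -15.] bbox [(np.int64(0), np.int64(45)), (np.int64(0), np.int64(39))]
top0 [496 313] dark 244 [10.  1.] bbox [(np.int64(0), np.int64(43)), (np.int64(0), np.int64(32))]
g2 [496 313] dark 234 [10.  1.] bbox [(np.int64(0), np.int64(44)), (np.int64(0), np.int64(33))]
+++++++#+#++++++++++++++++#+++++#+#+++++++++++++
+++++++++++++++++++#+#+++#+++++#+++#+#+++++++#++
+++#+++++++++#+++++++++++++#++++++++++++++++++##
+++++++++++++#+++#++++++#++++++++++++#+++++#++++
++++++++++++++++++++++++++++++++++#+++++#+#++++#
++++++++++++++++++++++#++++#++++++++++++++#+++++
++#+++++++++++++++++++++++++#+++#++#+#++++++++++
#############+++++++++++++++++++++#+++++++++++++
++++#############+++++++++++++++++++++++++++++++
+++##################++++++++++++++++++#++++++++
#######################++++++++++++#++++#++++#++
#########################+++++++++#++++++++++#++
####################++#####+++++++++++#++++++++#
##################+++++#####+++++++#++++#+++++++
#############################+++++++++++++++++++
#############################++++++++#++#+++++++
###############################++++++++++#+#++++
##############################++++#++++++++++#++
##############################++++#+++++++++++++
#############################+++###+++++++++++++
#############################+####++++++++++++#+
##################++++###########+++++++++++++++
#############################+###+++++++++++++++
##########################+###++++++++++++++...+
```

```bash
python3 -c "
from rig import bot
print(bot.hand_in())"
```

```text
the job is handed in; nothing more can be done
None
```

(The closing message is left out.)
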